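# Set the stop clip and hold the press arm level over its stand

## Task

Make the little dish press ready: clip the sprung stop clip around the upright steel post of the stand and let go of it. Then lift the cast arm off the table by its balance point and hold it level above the stand, its eye centred over the post and clear of the post's top by about 3 cm, its round head over the plaster mould; finish while still holding it there, and leave everything else on the table where it is.

Things in the scene. Friction and masses are not known exactly. Their poses are not given: they have to be found in the camera images.
- stand: Press stand, fixed: grey plate 300 x 90 x 12 mm. Origin: centre of its underside, on the table; x runs along it from the post to the mould, z up. Steel post at x = -100 mm: 16 mm in diameter, top 115 mm above the table, with a 30 mm wide collar up to 18 mm above the table at its foot. White round plaster mould at x = +100 mm: 90 mm across, rim 52 mm above the table.
- post_top (a point): Centre of the top of the stand's post, 115 mm above the table.
- mould_mouth (a point): Centre of the mould's rim plane, 52 mm above the table, 200 mm from the post's axis.
- casting: The press's loose cast aluminium arm, 0.6 to 0.9 kg, lying flat on the table. Origin: the eye's axis at the underside; x from eye to head, z up. Eye: ring 44 mm across, 22 mm bore, 36 mm high, at x = 0. Head: solid round, 68 mm across, 46 mm high, at x = 200 mm. Straight bar between, 22 mm wide, x = 18 to 166 mm, from 16 to 36 mm above the underside. Far heavier at the head.
- eye (a point): Centre of the eye's bore at the arm's underside.
- head (a point): Centre of the head at the arm's underside, 200 mm from the eye.
- balance (a point): The arm's balance point: mid width and mid height of the bar, 144 mm from the eye's axis (56 mm from the head's centre, 22 mm from the head's side), 26 mm above the arm's underside. Gripped across the bar (22 mm) here it hangs level.
- clip: Loose sprung stop clip of dark steel like a big clothes peg on its side, 95 g, 26 mm high as it lies, two mirrored halves on an upright pin. Body = the +y half. Origin: pin axis at the underside, z up; at rest x is the midline: jaw tips at x = 64 mm, ends of the rubber-faced handles at x = -75 mm. Squeeze the handles at x = -55 mm (58 mm wide at rest, 66 at the ends).
- clip_jaw (a joint): Clip's opening angle: 0 at rest, 0.42 rad at a firm stop, about 0.02 round the post; sprung to 0. About 5 N on each handle opens it fully: handle faces then parallel, 36 mm apart, gap at the jaw tips 29 mm (5 at rest). Opening turns the +y half counter-clockwise (from above) from the midline by half this angle, the other half clockwise.
- clip_mouth (a point): Where the post's axis lies when the clip sits round it: recess behind the jaw tips, 46 mm from the pin, at mid height (13 mm above the clip's underside); fixed to the +y half. While the clip is open, bring the midline point 46 mm from the pin to the post.
- bowl: Bystander: fired clay bowl, 110 mm across, 55 mm high; origin at its underside centre.
- rib: Bystander: flat wooden shaping rib, 98 x 55 x 8 mm; origin at the underside.
- brush: Bystander: brush about 140 mm long, lying on the table; origin near its middle.
- plaster_puck: Bystander: round plaster block, 72 mm across, 28 mm high; origin at its underside centre.
- jar: Bystander: closed white jar, 72 mm across, 85 mm high; origin at its underside centre.

How it is judged (in metres and radians):
On the way, in this order (a step that is already met when the one before it is completed fails the run):
1. the stop clip grips the post with its jaws round it, level and released (horizontal distance between clip_mouth and post_top below 0.008 m and height (world z) of clip_mouth between 0.022 and 0.1 m and angle between clip's own z axis and vertical below 0.2 rad and contact force between clip and stand above 1 N and contact force between the fingers and clip below 0.1 N), for 0.3 s.
2. the arm is lifted off the table, level, held at its balance point (angle between casting's own z axis and vertical below 0.1 rad and horizontal distance between the grasp point and balance below 0.022 m and contact force between the fingers and casting above 1 N and height (world z) of each of eye, head above 0.04 m), for 0.3 s.
At the end, for the whole second after the job is handed in: Clip round the post (mouth within 8 mm, level), pressing on it, released. Fingers hold the arm still within 22 mm of its balance point, level within 0.1 rad; eye within 15 mm of the post's axis and 10-70 mm above its top; head within 25 mm of the mould's centre; arm touching neither stand nor clip (all of step 1 and angle between casting's own z axis and vertical below 0.1 rad and horizontal distance between the grasp point and balance below 0.022 m and contact force between the fingers and casting above 1 N and horizontal distance between eye and post_top below 0.015 m and horizontal distance between head and mould_mouth below 0.025 m and height (world z) of eye between 0.125 and 0.185 m and contact force between casting and stand below 0.1 N and contact force between casting and clip below 0.1 N and linear speed of casting below 0.03 m/s and angular speed of casting below 0.15 rad/s); the arm keeps its last pose, push and grip.
It fails at once if a bystander is moved by more than 30 mm (distance of any of bowl, rib, brush, plaster_puck, jar from where it was at the start of the episode above 0.03 m).
It fails at once if the arm casting is tipped over (angle between casting's own z axis and vertical above 0.6 rad).
It also fails if it takes over 61 s, if anything falls off the work surface, if the arm or the gripper's body presses on something with over 40 N, if the wrist force passes 120 N, or if a joint passes its speed limit or range.

## Robot

A 7-joint arm with a two-finger parallel gripper is mounted at the origin on the work surface. World frame = base frame: x ahead of the robot, y to its left, z up, the work surface at z = 0. Lengths are in mm, angles in rad, forces in N, time in s.
With the tool pointing down it reaches from about 400 to 875 mm from the base axis. Payload 4.4 kg.
Tool frame: the origin (TCP) lies at the centre of the arm's flange, where the gripper is bolted on; the fingertips stand 173 mm ahead of it and the grasp point (between the pads) lies 155 mm ahead of it; z points along the fingers, y is the direction in which the jaws open and shut (so a half turn about z gives the same grasp; the last joint's range is limited). The gripper opens to 85 mm and grips with 20 to 120 N. Pads are 22 mm wide; open, the fingers measure 114 mm over their backs; the gripper's body (76 mm by 85 mm) begins 54 mm behind the grasp point. The pads swing forward as they close: fully open they stand 13 mm farther back than shut.
Start: joints at [-1.362, 0.628, 0.038, 1.517, -0.027, 0.996, -0.02], TCP at [176.361, 625.629, 404.713] pointing down, gripper open.
Joint ranges: [-3.06, 3.06], [-0.37, 2.12], [-1.25, 1.32], [0.18, 2.47], [-1.1, 4.24], [0.23, 1.98], [-2.94, 2.94]. Speed limits (rad/s): [2.57, 2.57, 3.14, 3.14, 3.14, 3.14, 3.14].

## Interface

Orientations are given as [roll, pitch, yaw] about the fixed x, y, z axes, in that order (R = Rz(yaw) Ry(pitch) Rx(roll)).
In Python, from cell import * gives the robot as it stands. The module is installed in compiled form; this text tells all that it offers.
- The arm moves only by the shell command python3 -m jog 'ROWS'. ROWS is JSON, one flat list of numbers, 5 for each row, row after row: the shift along the tool's x, y, z in mm, then the turn about the tool's z in degrees, then the finger opening in mm, from 0 to 85.4. A call has 1 to 20 rows; each row is the pose to reach, as a shift and turn from the pose commanded when the call began, along the tool's axes at that moment; what a row does not reach only later rows make up. A row lasts 1/12 s, in which the tool goes at most 41.7 mm and 7.16 degrees, less where a joint would pass 70% of its speed; a pose out of reach is approached as far as the arm can. A call with a gripper value outside its range is refused whole. The fingers move at their own pace and stop on an object; the grip force is fixed at half the most. Time passes only in rows, so rows that repeat a pose let the fingers close. It gives the time, the measured TCP pose, the force and the opening at its end, in the units of the state.
- read_state(): the state, without advancing time (a new reading comes with each control period).
- get_image(name): name is "side" or "top" or "wrist"; returns (picture, depth): 480x640x3 uint8, blue, green, red; 480x640 float32, mm along the optical axis (not along the pixel's ray), 0 where there is no reading.
- camera_params(name): a dict with "K" (3x3 intrinsics, pixels), "T" (4x4, takes a point from camera to world coordinates). Camera axes: x right, y up, looking along -z (the intrinsics and any distortion apply to the point x, -y, -z); pixel columns grow to the right and rows downward; lengths in mm; the calibration is good to about 2 mm. A picture is of the moment at which its call begins: read the wrist's pose just before it. camera_params takes no time and is no camera call; for the wrist camera it gives the pose at the moment of the call.
- finish_job(): hands the job in, once; it reports no verdict.
The state is a dict: "clock": time; "qpos": joint angles; "qd": joint speeds; "tau": joint torques, N m; "eef_pos": TCP position; "tool_rot": TCP orientation; "force": force on the tool from outside, world axes, zero at the start; "torque": the same for the moment, N m; "width": finger opening in mm.
Only numpy, scipy, OpenCV 4.12 (cv2) and the standard library are available. Lean on these libraries where they do the work, as an engineer would, in place of code of your own. Each camera call takes 0.05 s, during which the arm holds its last target.

## Working session

There is one attempt and no reset: what is moved stays moved. The work goes in short steps, Python scripts to look and compute and a shell command to move; the robot and the scene stay as the last step left them, time stands still between calls to the robot, and variables do not carry over. Pictures are saved under pics/ and viewed, and the job is handed in when it is done.

```bash
mkdir -p pics
python3 - <<'E'
from cell import *
import cv2
s=read_state();print({k:s[k] for k in('clock','eef_pos','tool_rot','force','width')})
for n in('top','side','wrist'):
    p=camera_params(n);im,d=get_image(n);cv2.imwrite(f'pics/{n}0.png',im)
    import numpy as np;np.save(f'/tmp/{n}0.npy',d);print(n,p['K'].tolist() if hasattr(p['K'],'tolist') else p['K'],np.round(p['T'],3).tolist(),[k for k in p])
E
```

```text
{'clock': 0.0, 'eef_pos': array([176.27767882, 625.32103055, 403.76602286]), 'tool_rot': array([-3.13962156e+00,  5.80960461e-05,  2.86675501e+00]), 'force': array([-0.38370924,  0.29234518, -0.36190426]), 'width': 85.51726169809386}
top [[607.9341504716242, 0.0, 311.4788272759921], [0.0, 607.9341504716242, 237.2279421995599], [0.0, 0.0, 1.0]] [[-0.034, 0.977, -0.211, 291.985], [-0.999, -0.035, 0.001, -31.245], [-0.006, 0.211, 0.978, 1398.385], [0.0, 0.0, 0.0, 1.0]] ['K', 'T']
side [[487.31943699436596, 0.0, 311.88709387176357], [0.0, 487.31943699436596, 243.2394507021], [0.0, 0.0, 1.0]] [[0.807, 0.468, -0.359, 225.926], [-0.59, 0.633, -0.501, -510.359], [-0.008, 0.616, 0.788, 817.417], [0.0, 0.0, 0.0, 1.0]] ['K', 'T']
wrist [[395.4833673065289, 0.0, 323.84978845434904], [0.0, 395.4833673065289, 237.2871415567204], [0.0, 0.0, 1.0]] [[0.273, -0.913, -0.303, 97.098], [0.962, 0.258, 0.087, 647.937], [-0.001, -0.315, 0.949, 373.167], [0.0, 0.0, 0.0, 1.0]] ['K', 'T']
```

View pics/top0.png

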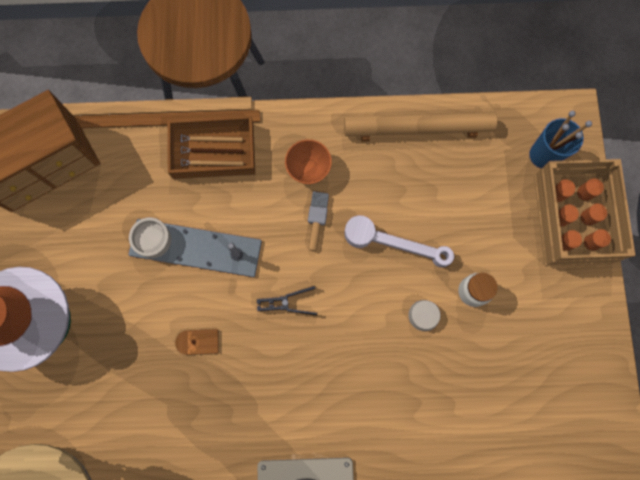

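View pics/side0.png

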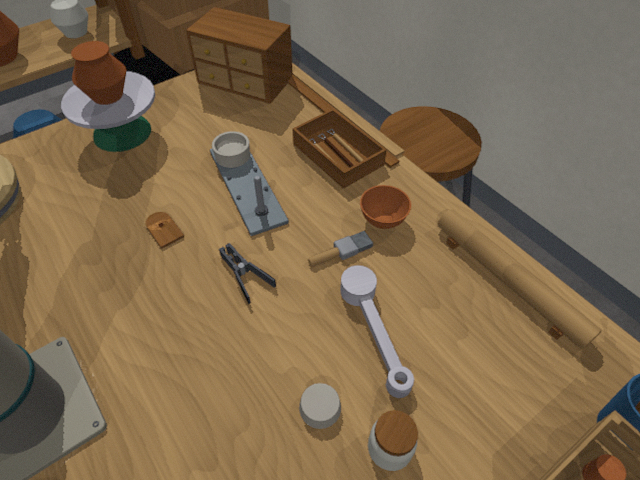

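View pics/wrist0.png

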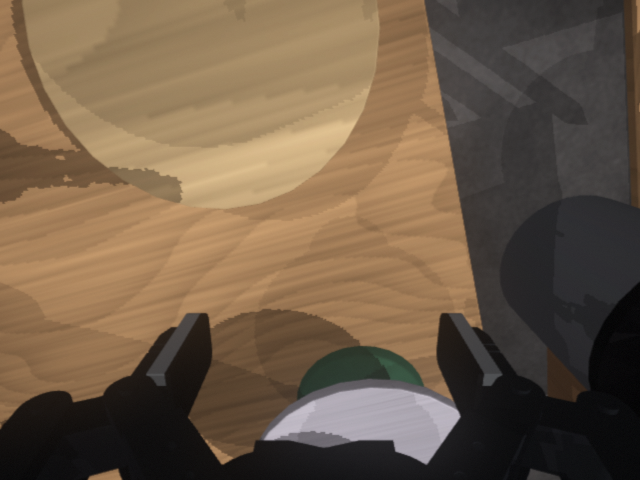

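The top view shows the stand with its mould at (150,237) and post at (237,253). The clip's pin is at (285,302) with the jaws to the left, and the casting's head is at (361,231) with its eye at (444,256). Next I'll measure these.

```bash
cat > h.py <<'E'
from cell import *
import numpy as np,cv2
def ray(n,uv,P=None):
    P=P or camera_params(n);K=np.array(P['K']);T=np.array(P['T'])
    d=np.array([(uv[0]-K[0,2])/K[0,0],-(uv[1]-K[1,2])/K[1,1],-1]);return T[:3,3],T[:3,:3]@d
def at(n,uv,z,P=None):
    o,d=ray(n,uv,P);return o+d*(z-o[2])/d[2]
def proj(n,X,P=None):
    P=P or camera_params(n);K=np.array(P['K']);T=np.array(P['T'])
    c=T[:3,:3].T@(np.array(X)-T[:3,3]);return np.array([K[0,0]*c[0]/-c[2]+K[0,2],K[1,1]*-c[1]/-c[2]+K[1,2]])
def cloud(n,d,P=None):
    P=P or camera_params(n);K=np.array(P['K']);T=np.array(P['T'])
    v,u=np.mgrid[:480,:640];X=np.stack([(u-K[0,2])/K[0,0]*d,-(v-K[1,2])/K[1,1]*d,-d],-1)
    return X@T[:3,:3].T+T[:3,3]
E
python3 - <<'E'
from h import *
a=cv2.imread('pics/top0.png');b=cv2.imread('pics/side0.png')
c=cv2.resize(a[200:360,110:350],None,fx=3.3,fy=3.3,interpolation=2);cv2.imwrite('pics/tz.png',c)
c=cv2.resize(b[120:320,130:330],None,fx=3,fy=3,interpolation=2);cv2.imwrite('pics/sz.png',c)
c=cv2.resize(a[200:290,330:470],None,fx=5,fy=5,interpolation=2);cv2.imwrite('pics/tz2.png',c)
d=np.load('/tmp/top0.npy');W=cloud('top',d)
for u,v in[(150,237),(237,253),(200,250),(285,302),(361,231),(444,256),(410,245),(300,350)]:print(u,v,W[v,u].round(1))
E
```

```text
150 237 [601.2 339.9  28.6]
237 253 [551.3 136.   55.3]
200 250 [570.1 227.7  10.4]
285 302 [440.7  32.3  24.2]
361 231 [ 593.1 -145.6   50.1]
444 256 [ 537.2 -339.8    2.6]
410 245 [ 559.2 -256.6   37.8]
300 350 [333.6   2.3  -3.8]
```

View pics/tz.png

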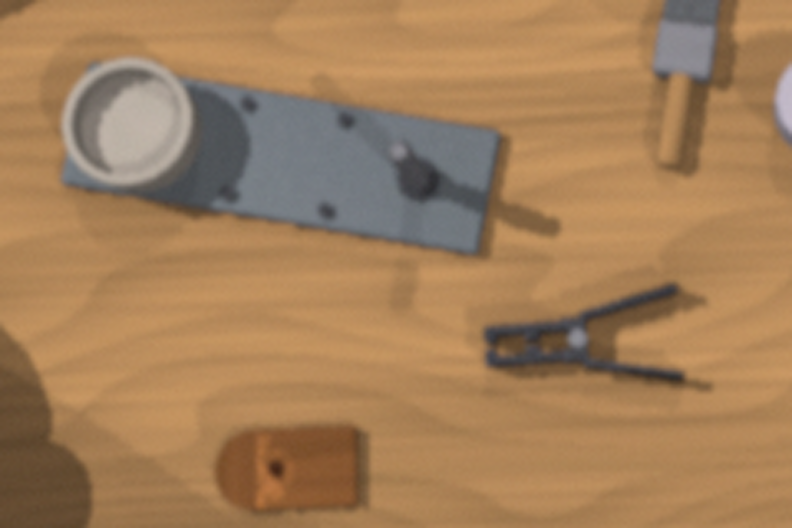

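View pics/sz.png

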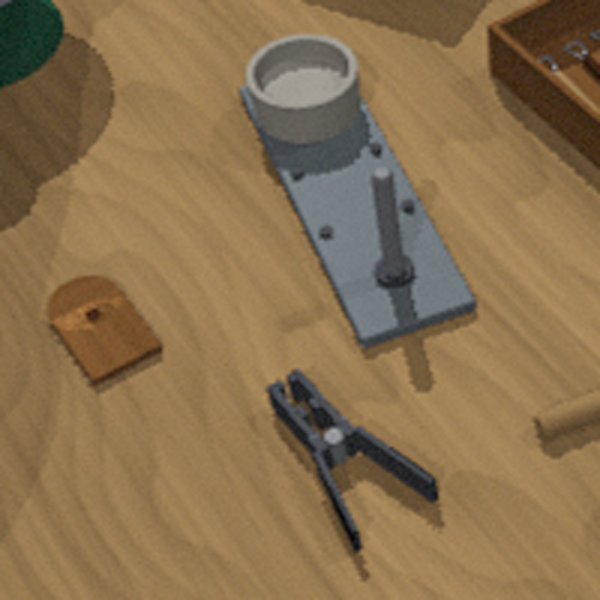

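View pics/tz2.png

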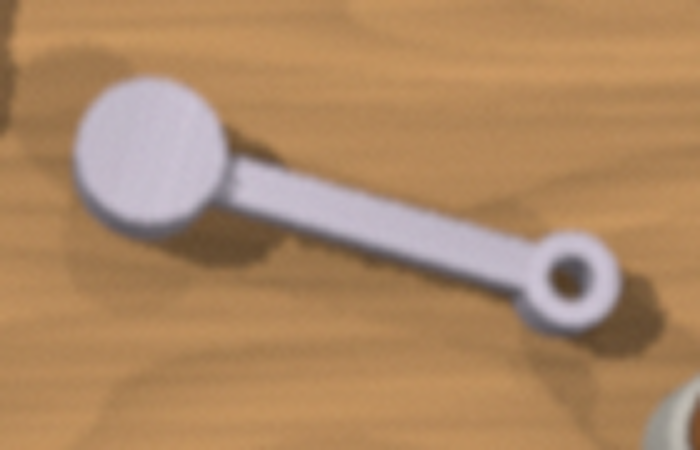

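Run:
```python
from h import *
f=lambda n,u,v,z,t:print(t,at(n,(u,v),z).round(1))
f('top',231.2,245.5,115,'post top');f('side',257.3,178,115,'post side')
f('side',130+393/3,120+272/3,18,'collar side');f('top',110+418/3.3,200+180/3.3,18,'collar top')
f('top',148.8,237,52,'mould top');f('side',130+302/3,120+75/3,52,'mould side')
f('top',284.8,302.4,27,'pin');f('side',130+333/3,120+437/3,27,'pin side')
f('top',258.5,305.2,26,'tip');f('side',130+284/3,120+382/3,26,'tip side')
f('top',110+675/3.3,200+289/3.3,26,'h1');f('top',110+681/3.3,200+377/3.3,26,'h2')
f('side',130+434/3,120+488/3,26,'h1');f('side',130+357/3,120+543/3,26,'h2')
f('top',360.2,231,46,'head');f('top',444,256,36,'eye')
# depth-based
W=cloud('top',np.load('/tmp/top0.npy'))
x=W.reshape(-1,3)
def sel(c,r,z0,z1):
    m=(np.hypot(x[:,0]-c[0],x[:,1]-c[1])<r)&(x[:,2]>z0)&(x[:,2]<z1);return x[m]
for c,r,z0,z1 in[((590,-145),45,35,60),((537,-340),35,28,45),((601,340),60,44,60),((556,145),30,100,130)]:
    q=sel(c,r,z0,z1);print(len(q),np.median(q,0).round(1),((q.max(0)+q.min(0))/2).round(1))
# stand plate corners
for u,v in[(500,130),(477,254),(63,184)]:f('top',110+u/3.3,200+v/3.3,12,'corner')
```

```text
post top [556.7 140.9 115. ]
post side [556. 140. 115.]
collar side [553.6 138.5  18. ]
collar top [554.9 141.4  18. ]
mould top [596.  336.3  52. ]
mould side [594.1 330.3  52. ]
pin [439.5  32.6  27. ]
pin side [439.   30.8  27. ]
tip [435.4  92.2  26. ]
tip side [436.1  91.1  26. ]
h1 [470.9 -35.6  26. ]
h2 [410.5 -37.6  26. ]
h1 [470.9 -42.2  26. ]
h2 [409.1 -47.9  26. ]
head [ 594.1 -144.2   46. ]
eye [ 531.3 -332.4   36. ]
713 [ 595.3 -144.    44.8] [ 596.7 -149.6   44.4]
253 [ 534.5 -328.5   35. ] [ 531.9 -329.5   35.6]
394 [596.8 339.2  50.5] [597.2 337.4  50.7]
45 [555.4 141.8 111.9] [556.5 141.8 109.4]
corner [589.9  83.9  12. ]
corner [502.1 101.5  12. ]
corner [562.  392.1  12. ]
```

Run:
```python
from h import *
for n in('top','side'):
    W=cloud(n,np.load(f'/tmp/{n}0.npy')).reshape(-1,3);ok=np.isfinite(W).all(1)&(np.load(f'/tmp/{n}0.npy').ravel()>0);W=W[ok]
    print(n,'cols y 750..-400 step 50; rows x')
    for x in range(100,751,50):
        print(x,[int(W[m][:,2].max()) if (m:=(abs(W[:,0]-x)<25)&(abs(W[:,1]-y)<25)).any() else None for y in range(750,-401,-50)])
```

```text
top cols y 750..-400 step 50; rows x
100 [None, None, 58, 59, 59, 59, 58, 7, 9, 8, 10, 7, 7, 18, 18, 18, 19, 20, 7, 7, 9, 7, 10, 8]
150 [None, None, 57, 59, 58, 57, 9, 8, 6, 11, 12, 9, 7, 7, 7, 7, 7, 8, 7, 7, 8, 7, 8, 7]
200 [None, None, 8, 7, 8, 8, 7, 9, 7, 7, 7, 8, 8, 10, 10, 7, 7, 8, 7, 7, 9, 7, 7, 8]
250 [None, 1, 9, 9, 8, 7, 10, 7, 7, 10, 7, 7, 8, 8, 7, 7, 8, 7, 7, 6, 8, 9, 8, 7]
300 [None, 5, 108, 118, 117, 9, 8, 6, 10, 10, 7, 9, 7, 6, 9, 7, 9, 7, 7, 7, 6, 8, 8, 7]
350 [None, None, 113, 202, 195, 120, 8, 8, 11, 13, 16, 14, 7, 7, 8, 7, 8, 7, 8, 6, 30, 33, 8, 7]
400 [None, None, None, 213, 237, 118, 7, 9, 7, 9, 13, 14, 9, 29, 29, 31, 29, 7, 8, 8, 35, 36, 8, 85]
450 [None, None, None, 212, 237, 119, 8, 8, 9, 10, 8, 8, 7, 33, 33, 33, 29, 6, 8, 8, 35, 33, 89, 92]
500 [None, None, 118, 180, 117, 116, 8, 8, 7, 8, 10, 19, 18, 17, 8, 7, 19, 7, 9, 8, 9, 40, 42, 89]
550 [None, 7, 6, 113, 7, 7, 9, 17, 57, 54, 21, 20, 118, 21, 7, 8, 23, 47, 52, 44, 42, 42, 42, 7]
600 [None, 6, 6, 8, 7, 9, 6, 56, 56, 55, 18, 22, 17, 17, 8, 7, 24, 52, 53, 49, 40, 7, 7, 7]
650 [None, 10, 8, 9, 10, 5, 7, 12, 56
[... 864 characters left out ...]
, 6, 10, 9, 3, 24, 26, 27, 26, 1, 1, 1, 31, 30, 3, 85]
450 [None, None, 232, 233, 232, 113, 3, 2, 2, 1, 1, 1, 3, 27, 27, 26, 26, 1, 1, 2, 28, 29, 86, 86]
500 [None, None, 113, 172, 113, 112, 1, 3, 1, 1, 1, 12, 14, 12, 2, 2, 23, 2, 4, 3, 2, 36, 36, 85]
550 [0, 1, 1, 3, 2, 3, 1, 49, 53, 53, 14, 15, 115, 13, 1, 13, 20, 46, 47, 36, 38, 37, 37, 1]
600 [1, 3, 2, 3, 2, 1, 2, 51, 51, 52, 16, 15, 14, 14, 2, 2, 20, 48, 47, 46, 35, 2, 2, 2]
650 [2, 2, 2, 2, 3, 2, 1, 1, 53, 54, 9, 1, 2, 2, 2, 16, 22, 42, 45, 2, 2, 2, 2, 3]
700 [2, 160, 161, 160, 2, 1, 2, 1, 2, 2, 3, 2, 2, 2, 1, 55, 54, 10, 1, 2, 2, 1, 2, 2]
750 [158, 161, 161, 161, 161, 159, 1, 2, 2, 50, 50, 50, 50, 49, 53, 56, 54, 56, 1, 1, 3, 1, 3, 2]
```

```bash
cat >> h.py <<'E'
from scipy.spatial.transform import Rotation as Ro
def shift(targets,yaw=None):
    s=read_state();R=Ro.from_euler('xyz',s['tool_rot']).as_matrix();psi=np.degrees(s['tool_rot'][2])
    print('t',round(s['clock'],2),'tcp',np.round(s['eef_pos'],1),'rot',np.round(np.degrees(s['tool_rot']),2),'F',np.round(s['force'],1),'w',round(s['width'],1))
    for t in targets:print(t,(R.T@(np.array(t)-s['eef_pos'])).round(1))
    if yaw is not None:print('turn',round((psi-yaw+180)%360-180,2))
E
python3 - <<'E'
from h import *
shift([(230,420,400),(390,230,350),(441,-23,300),(441,-23,178)],92)
E
```

```text
t 0.15 tcp [176.3 625.4 404. ] rot [-179.92    0.    164.26] F [0.6 0.3 0.3] w 85.8
(230, 420, 400) [-107.4 -183.1    4.3]
(390, 230, 350) [-313.  -322.5   54.5]
(441, -23, 300) [-430.7 -552.1  104.8]
(441, -23, 178) [-430.7 -551.9  226.8]
turn 72.26
```

```bash
python3 -m jog '[-107,-183,4,10,85, -107,-183,4,10,85, -107,-183,4,10,85, -107,-183,4,10,85, -107,-183,4,10,85, -313,-322,54,40,85, -313,-322,54,40,85, -313,-322,54,40,85, -313,-322,54,40,85, -313,-322,54,40,85, -313,-322,54,40,85, -431,-552,105,72.3,85, -431,-552,105,72.3,85, -431,-552,105,72.3,85, -431,-552,105,72.3,85, -431,-552,105,72.3,85, -431,-552,105,72.3,85, -431,-552,105,72.3,85, -431,-552,105,72.3,85, -431,-552,105,72.3,85]'
python3 - <<'E'
from h import *
shift([(441,-23,300)],92)
P=camera_params('wrist');im,d=get_image('wrist');cv2.imwrite('pics/w1.png',im);np.savez('/tmp/w1',K=P['K'],T=P['T'],d=d);shift([])
E
```

```text
clock: 1.82
eef_pos: [441.3, -23.7, 299.4]
tool_rot: [-3.141, 0.0, 1.602]
force: [0.1, 0.5, 0.2]
width: 85.2
t 1.82 tcp [441.3 -23.7 299.4] rot [-179.95    0.     91.77] F [0.1 0.5 0.2] w 85.2
(441, -23, 300) [ 0.8 -0.3 -0.6]
turn -0.23
t 1.87 tcp [441.2 -22.4 299.5] rot [-1.7995e+02 -4.0000e-02  9.1930e+01] F [-0.4  1.4  0.6] w 85.2
```

View pics/w1.png

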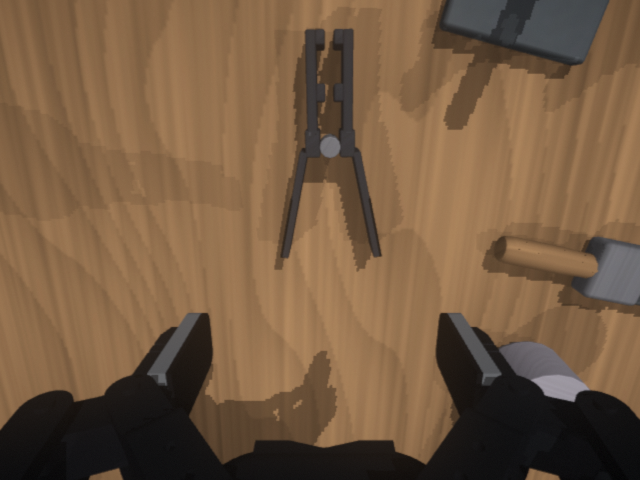

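The wrist view shows the clip lined up with the tool. The pin is at (330,147), the jaw tips at about (329,35), and the handle ends at (286,255) and (377,253).

Run:
```python
from h import *
z=np.load('/tmp/w1.npz');P={'K':z['K'],'T':z['T']}
for u,v in[(330,147),(329,33),(286,253),(377,251),(331.5,252)]:print(u,v,at('wrist',(u,v),26,P).round(1))
shift([(441,-23,178)],92)
```

```text
330 147 [441.9  34.6  26. ]
329 33 [439.2  96.2  26. ]
286 253 [415.4 -34.3  26. ]
377 251 [474.9 -31.1  26. ]
331.5 252 [445.2 -32.7  26. ]
t 1.87 tcp [441.2 -22.4 299.5] rot [-1.7995e+02 -4.0000e-02  9.1930e+01] F [-0.4  1.4  0.6] w 85.2
(441, -23, 178) [ -0.7  -0.2 121.5]
turn -0.07
```

```bash
python3 -m jog '[0.8,1.8,40,-0.3,85, 0.8,1.8,80,-0.3,85, 0.8,1.8,110,-0.3,85, 0.8,1.8,124,-0.3,85, 0.8,1.8,124,-0.3,70, 0.8,1.8,124,-0.3,60, 0.8,1.8,124,-0.3,50, 0.8,1.8,124,-0.3,42, 0.8,1.8,124,-0.3,30, 0.8,1.8,124,-0.3,30, 0.8,1.8,124,-0.3,30, 0.8,1.8,124,-0.3,30, 0.8,1.8,124,-0.3,30]'
python3 - <<'E'
from h import *
P=camera_params('wrist');im,d=get_image('wrist');cv2.imwrite('pics/w2.png',im);shift([])
E
```

```text
clock: 2.95
eef_pos: [443.6, -20.4, 176.8]
tool_rot: [3.139, -0.001, 1.611]
force: [-0.5, -0.5, 5.5]
width: 33.3
t 3.0 tcp [443.6 -20.4 176.8] rot [ 1.7987e+02 -6.0000e-02  9.2280e+01] F [-0.1 -0.2  4.6] w 33.1
```

View pics/w2.png

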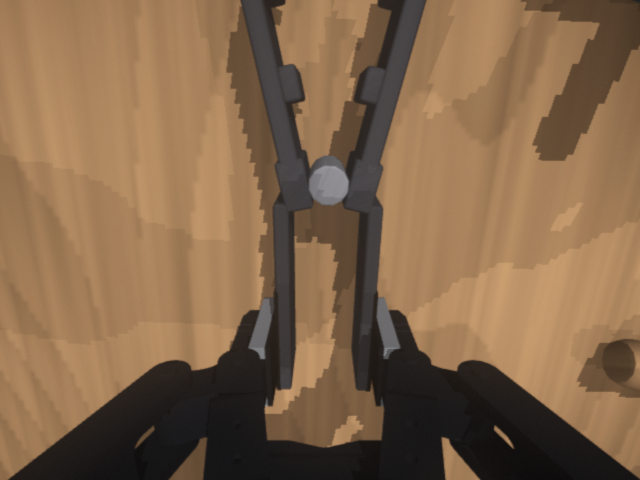

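The clip is held wide open. The pin is at (328,183) and both handles are on the pads. I'll lift it and measure the pin in the tool frame.

```bash
python3 -m jog '[0,0,-15,0,28, 0,0,-42,0,28, 0,0,-42,0,28, 0,0,-42,0,28]'
python3 - <<'E'
from h import *
P=camera_params('wrist');im,d=get_image('wrist');cv2.imwrite('pics/w3.png',im);shift([])
g=cv2.cvtColor(im,6);print(d[183,328],[(v,d[v,328]) for v in range(160,220,10)])
a=at('wrist',(328,180),26+42,P);print('pin',a.round(1))
im2,_=get_image('side');cv2.imwrite('pics/s3.png',cv2.resize(im2[100:330,130:400],None,fx=2.5,fy=2.5))
E
```

```text
clock: 3.33
eef_pos: [443.6, -20.2, 218.9]
tool_rot: [3.139, -0.0, 1.612]
force: [0.5, -0.2, -1.3]
width: 33.4
t 3.38 tcp [443.3 -20.3 218.2] rot [ 1.7993e+02 -5.0000e-02  9.2360e+01] F [0.5 0.8 0.2] w 33.5
120.96074 [(160, np.float32(130.58853)), (170, np.float32(119.61383)), (180, np.float32(120.35356)), (190, np.float32(121.322624)), (200, np.float32(121.99993)), (210, np.float32(194.2345))]
pin [441.8  40.2  68. ]
```

View pics/w3.png

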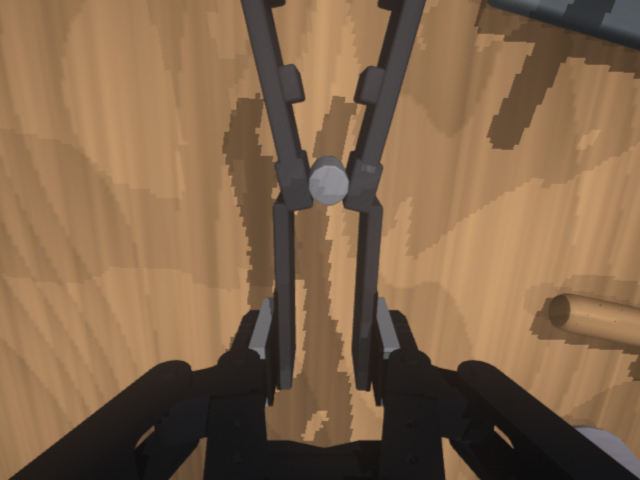

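View pics/s3.png

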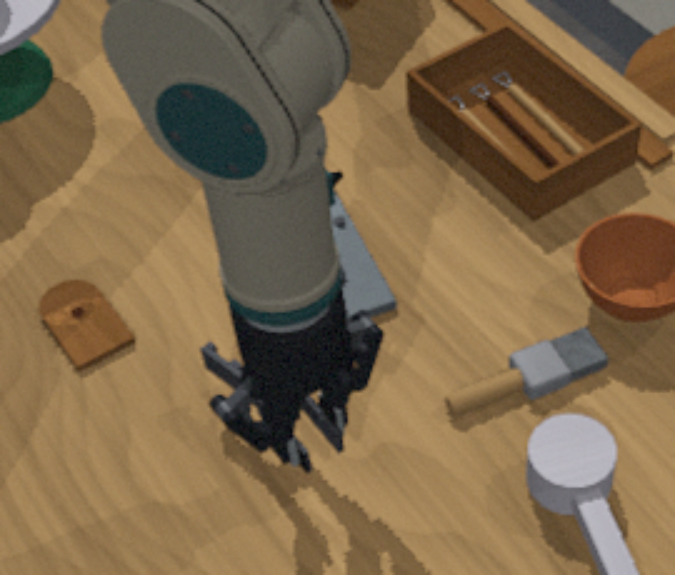

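```bash
python3 -m jog '[2,40,0,0,28, 5,80,0,0,28, 7.5,110,0,0,28, 7.5,118,0,0,28, 7.5,118,0,0,28, 7.5,118,0,0,28]'
python3 - <<'E'
from h import *
shift([(559.4,37.1,219)],92.36)
for n in('top','side','wrist'):
    P=camera_params(n);im,d=get_image(n);cv2.imwrite(f'pics/{n}4.png',im);np.savez(f'/tmp/{n}4',K=P['K'],T=P['T'],d=d)
    if n!='wrist':
        u,v=proj(n,(556,120,60)).astype(int);print(n,u,v);cv2.imwrite(f'pics/{n}4z.png',cv2.resize(im[v-60:v+60,u-80:u+80],None,fx=5,fy=5,interpolation=2))
E
```

```text
clock: 3.93
eef_pos: [559.5, -9.6, 216.5]
tool_rot: [-3.138, -0.001, 1.61]
force: [-0.2, -0.1, -2.0]
width: 33.3
t 3.93 tcp [559.5  -9.6 216.5] rot [-1.7981e+02 -4.0000e-02  9.2230e+01] F [-0.2 -0.1 -2. ] w 33.3
(559.4, 37.1, 219) [46.6  1.8 -2.5]
turn -0.13
top 243 250
side 264 202
```

View pics/top4z.png

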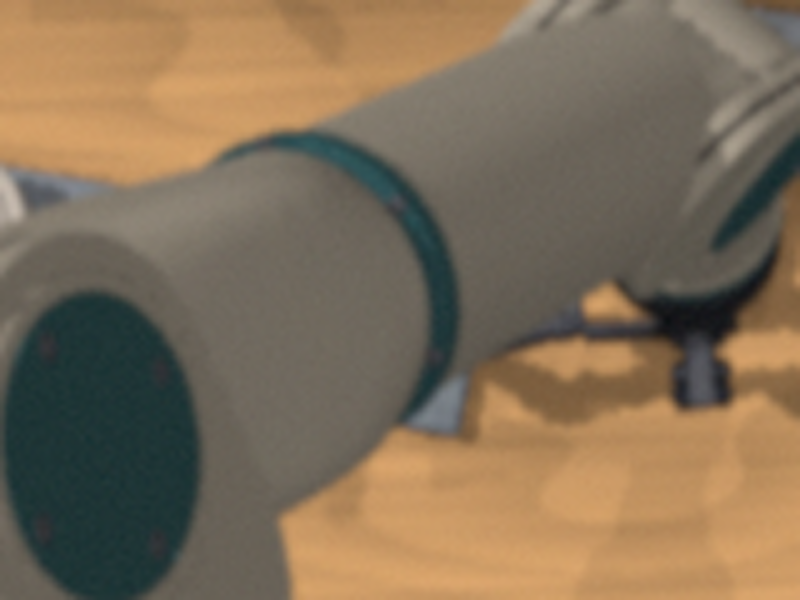

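View pics/side4z.png

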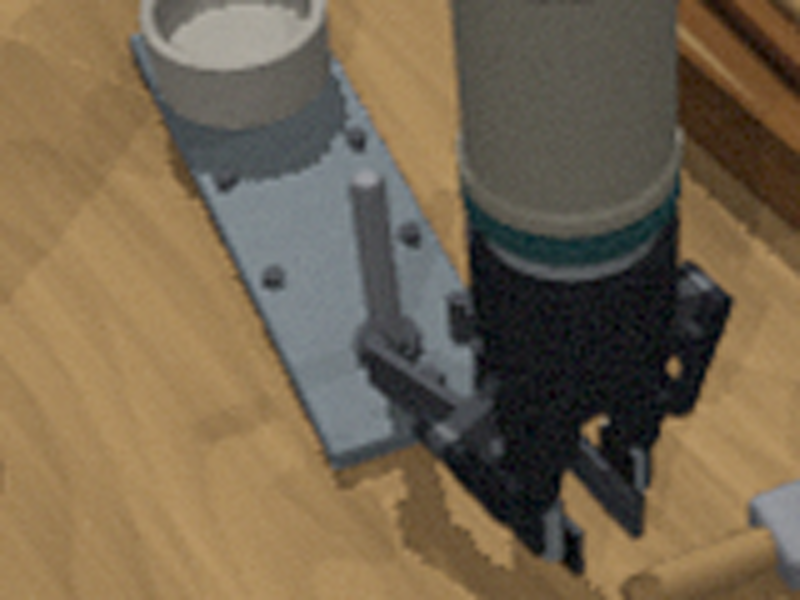

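View pics/wrist4.png

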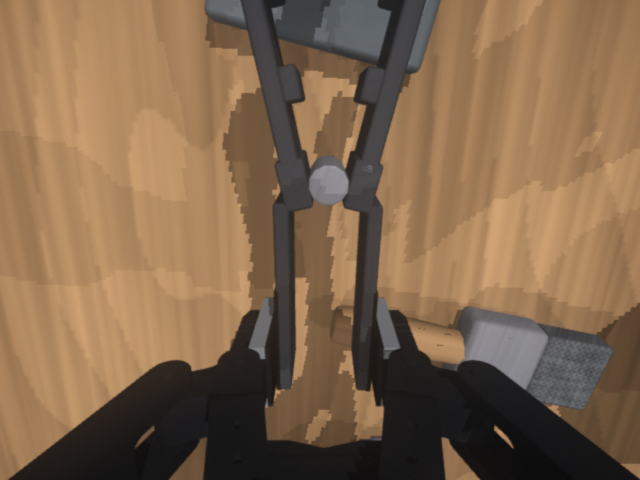

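Run:
```python
from h import *
z=np.load('/tmp/wrist4.npz');P={'K':z['K'],'T':z['T']}
print('corner wrist',at('wrist',(414,71),12,P).round(1), 'top corner 589.9,83.9; side:',at('side',(130+474/3,120+298/3),12).round(1),at('side',(130+366/3,120+340/3),12).round(1))
W=cloud('wrist',z['d'],P);print('pin',W[183,328].round(1),W[195,328].round(1),'handle',W[300,285],W[300,368], 'jaw', W[40,265],W[40,398])
print('cam',np.round(P['T'][:3,3],1))
u,v=184+370/5,142+338/5;print('side jaw tip near',at('side',(u,v),66).round(1))
D=np.load('/tmp/side4.npz')['d'];Ws=cloud('side',D);
m=(abs(Ws[...,2]-60)<12)&(abs(Ws[...,0]-556)<60)&(Ws[...,1]>70)&(Ws[...,1]<150);q=Ws[m];print(len(q));
for y in range(75,150,5):
    k=q[abs(q[:,1]-y)<2.5]
    if len(k):print(y,len(k),k.min(0).round(1),k.max(0).round(1))
```

```text
corner wrist [590.2  86.7  12. ] top corner 589.9,83.9; side: [589.9  86.8  12. ] [505.7  99.9  12. ]
pin [556.3  49.7  66.5] [556.5  45.6  65. ] handle [543.26758377   8.8445994   65.42814347] [571.32963313  10.43582085  66.41526284] jaw [537.47925612  88.49167383  66.48223311] [574.07955047  89.96305074  65.26781277]
cam [554.8  71.9 186.3]
side jaw tip near [530.5 105.7  66. ]
228
75 20 [532.8  72.6  51.1] [563.8  77.5  65.4]
80 23 [532.2  77.6  48.1] [566.9  82.3  66.8]
85 12 [530.8  82.9  48.2] [536.8  86.1  65.2]
90 15 [530.   87.9  52.4] [570.   92.3  64.2]
95 19 [527.9  92.9  48.2] [571.2  96.8  66.4]
100 16 [527.1  98.6  49.7] [575.  102.4  65.6]
105 43 [525.3 102.6  48. ] [577.1 107.4  66.4]
110 12 [530.2 107.8  48.3] [577.1 111.3  65. ]
135 22 [551.6 134.3  48. ] [560.7 137.4  70.9]
140 30 [547.9 137.6  48.2] [562.4 142.3  71.6]
145 7 [548.2 142.8  49.4] [549.7 146.2  71.3]
```

```bash
python3 -m jog '[0,3.5,0,0,28, 12,3.5,0,0,28, 24,3.5,0,0,28, 36,3.5,0,0,28, 45,3.5,0,0,28, 47,3.5,0,0,28, 47,3.5,0,0,28, 47,3.5,0,0,28]'
python3 - <<'E'
from h import *
shift([],92.36)
for n in('side','wrist'):
    P=camera_params(n);im,d=get_image(n);cv2.imwrite(f'pics/{n}5.png',im);np.savez(f'/tmp/{n}5',K=P['K'],T=P['T'],d=d)
    if n!='wrist':
        u,v=proj(n,(556,120,60)).astype(int);print(n,u,v);cv2.imwrite(f'pics/{n}5z.png',cv2.resize(im[v-60:v+60,u-80:u+80],None,fx=5,fy=5,interpolation=2))
        Ws=cloud(n,d);m=(abs(Ws[...,2]-60)<12)&(abs(Ws[...,0]-556)<60)&(Ws[...,1]>70)&(Ws[...,1]<180);q=Ws[m]
        for y in range(100,180,5):
            k=q[abs(q[:,1]-y)<2.5]
            if len(k):print(y,len(k),k.min(0).round(1),k.max(0).round(1))
    else:
        W=cloud(n,d,P);print('pin',W[183,328].round(1),W[195,328].round(1))
E
```

```text
clock: 4.75
eef_pos: [562.4, 37.6, 217.7]
tool_rot: [3.141, 0.001, 1.611]
force: [0.1, -0.8, -0.8]
width: 33.6
t 4.75 tcp [562.4  37.6 217.7] rot [1.7999e+02 4.0000e-02 9.2280e+01] F [ 0.1 -0.8 -0.8] w 33.6
turn -0.08
side 264 202
110 4 [538.8 110.2  63. ] [543.1 111.5  65.8]
115 8 [538.6 113.2  58.5] [544.9 116.3  66.2]
120 11 [537.4 117.5  58.7] [546.7 121.7  68.6]
125 18 [536.5 122.5  50.3] [547.3 127.4  67.7]
130 16 [535.3 127.8  49.4] [546.2 132.3  67. ]
135 28 [534.4 132.9  50.7] [559.7 137.4  70. ]
140 41 [532.5 137.6  49.8] [563.2 142.4  71.3]
145 23 [530.6 142.8  48.1] [575.6 147.5  69.5]
150 31 [529.8 147.6  48.7] [576.  152.5  66.3]
155 17 [530.1 152.6  48.9] [575.5 156.7  66.8]
160 1 [540.5 158.2  62.3] [540.5 158.2  62.3]
pin [560.4  96.2  66.1] [560.6  92.6  67. ]
```

View pics/side5z.png

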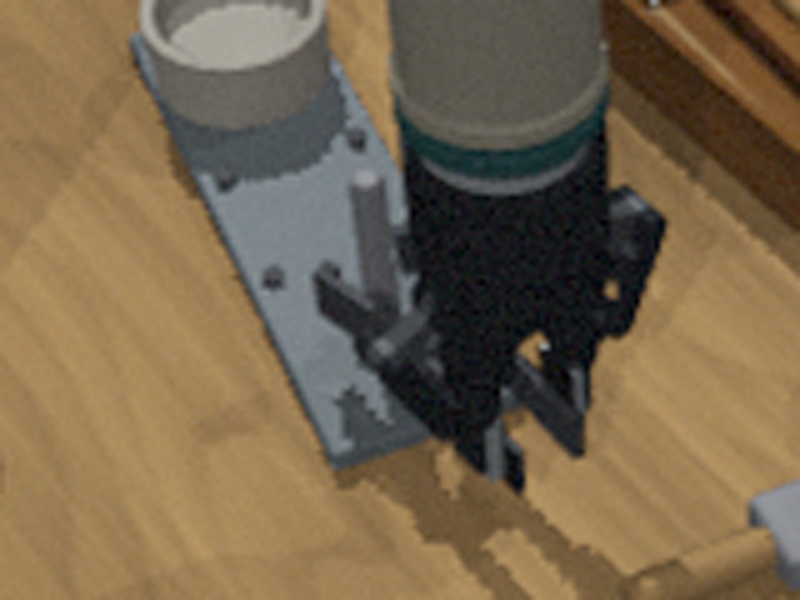

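View pics/wrist5.png

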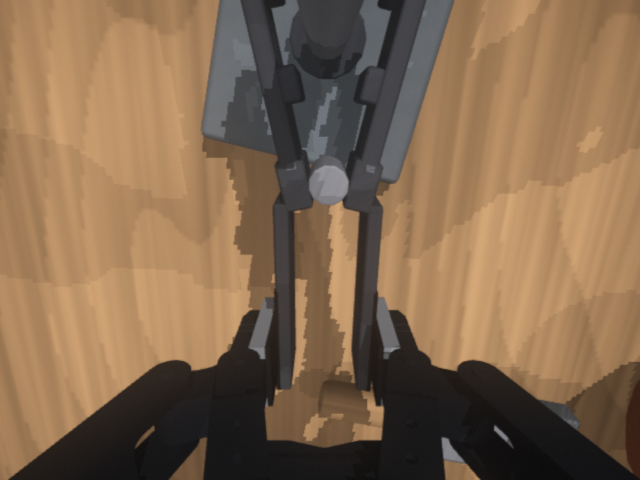

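The post stands centred between the open jaws (collar at about (328,40), midline u≈329), so I'm releasing.

```bash
python3 -m jog '[0,0,0,0,40, 0,0,0,0,48, 0,0,0,0,56, 0,0,0,0,65, 0,0,0,0,75, 0,0,0,0,85, 0,0,0,0,85, 0,0,0,0,85, 0,0,0,0,85]'
python3 - <<'E'
from h import *
shift([])
for n in('side','wrist'):
    P=camera_params(n);im,d=get_image(n);cv2.imwrite(f'pics/{n}6.png',im)
    if n!='wrist':
        u,v=proj(n,(556,120,60)).astype(int);cv2.imwrite(f'pics/{n}6z.png',cv2.resize(im[v-60:v+60,u-80:u+80],None,fx=5,fy=5,interpolation=2))
E
```

```text
clock: 5.6
eef_pos: [562.4, 37.5, 217.7]
tool_rot: [3.142, -0.0, 1.61]
force: [0.3, 0.5, 0.1]
width: 84.8
t 5.6 tcp [562.4  37.5 217.7] rot [180.    -0.    92.26] F [0.3 0.5 0.1] w 84.8
```

View pics/side6z.png

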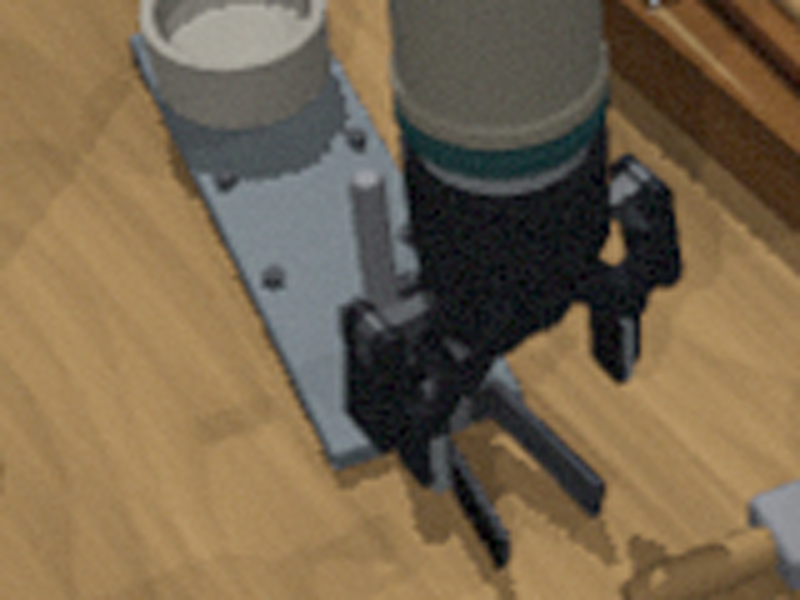

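View pics/wrist6.png

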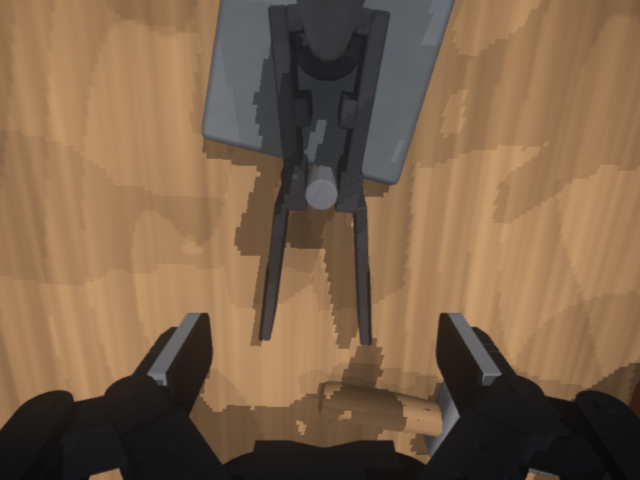

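```bash
python3 -m jog '[0,0,-30,0,85, 0,0,-70,0,85, 0,0,-110,0,85, -40,0,-120,0,85, -80,0,-120,0,85, -120,0,-120,0,85, -160,0,-120,0,85, -160,0,-120,0,85]'
python3 - <<'E'
from h import *
shift([])
for n in('side','wrist','top'):
    P=camera_params(n);im,d=get_image(n);cv2.imwrite(f'pics/{n}7.png',im);np.savez(f'/tmp/{n}7',K=P['K'],T=P['T'],d=d)
    if n!='wrist':
        u,v=proj(n,(556,100,60)).astype(int);print(u,v);cv2.imwrite(f'pics/{n}7z.png',cv2.resize(im[v-60:v+60,u-80:u+80],None,fx=5,fy=5,interpolation=2))
E
```

```text
clock: 6.37
eef_pos: [567.3, -132.4, 339.5]
tool_rot: [3.139, 0.009, 1.598]
force: [0.1, -0.8, 0.3]
width: 84.9
t 6.37 tcp [ 567.3 -132.4  339.5] rot [179.85   0.5   91.57] F [ 0.1 -0.8  0.3] w 84.9
270 207
252 249
```

View pics/side7z.png

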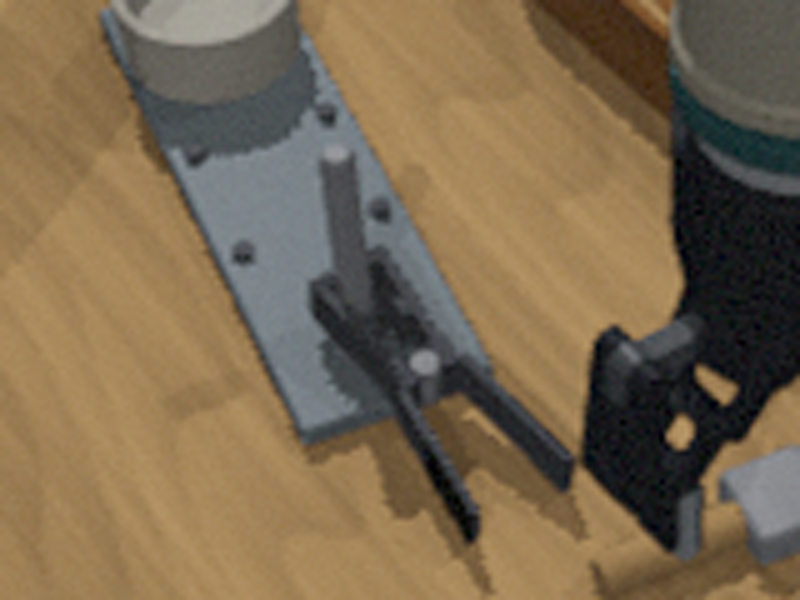

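View pics/top7z.png

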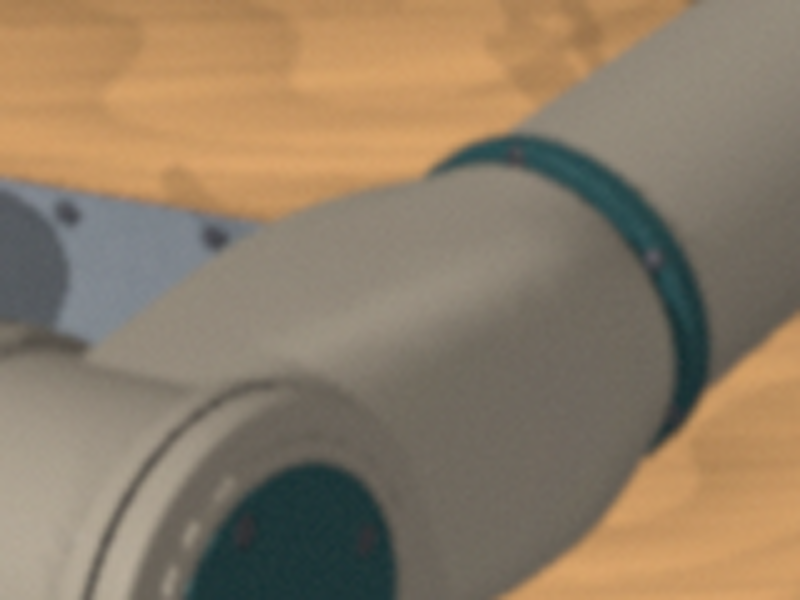

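View pics/wrist7.png

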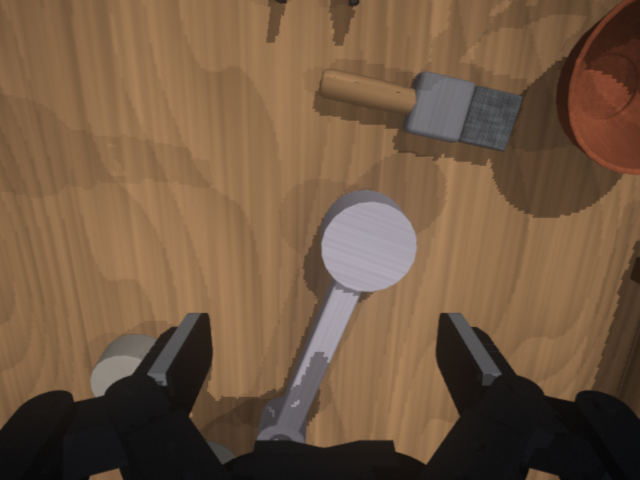

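The clip sits round the post with the jaws at about (340,290) in the zoom. The casting head is at (369,243) in the wrist view. Next I'll check the clip's height and level, then locate the casting.

Run:
```python
from h import *
z=np.load('/tmp/side7.npz');W=cloud('side',z['d'],{'K':z['K'],'T':z['T']})
im=cv2.imread('pics/side7.png').astype(int)
dark=im.max(2)<75
m=dark&(abs(W[...,0]-556)<45)&(W[...,1]>0)&(W[...,1]<175)&(W[...,2]>8)&(W[...,2]<80);q=W[m]
for y in range(5,175,10):
    k=q[abs(q[:,1]-y)<5]
    if len(k)>1:print(y,len(k),'x',k[:,0].min().round(1),k[:,0].max().round(1),'z',k[:,2].min().round(1),np.percentile(k[:,2],90).round(1))
z=np.load('/tmp/wrist7.npz');P={'K':z['K'],'T':z['T']};Ww=cloud('wrist',z['d'],P)
q=Ww.reshape(-1,3);s=q[(abs(q[:,2]-46)<5)&(np.hypot(q[:,0]-594,q[:,1]+145)<50)]
print('head depth',len(s),((s.max(0)+s.min(0))/2).round(1),s.mean(0).round(1))
print('head px',at('wrist',(369,247),46,P).round(1))
for v in (300,330,360):
    r=Ww[v,240:400];k=r[(abs(r[:,2]-36)<5)];print(v,k.min(0).round(1),k.max(0).round(1))
print('bar px', at('wrist',(341.5,300),36,P).round(1),at('wrist',(312,370),36,P).round(1))
shift([])
```

```text
15 35 x 528.5 583.4 z 8.1 25.5
25 43 x 529.2 581.8 z 8.2 26.9
35 46 x 530.7 580.6 z 9.1 29.4
45 44 x 531.8 579.1 z 9.6 29.2
55 38 x 532.9 574.6 z 11.1 30.7
65 39 x 534.8 573.3 z 12.0 33.2
75 40 x 535.8 573.1 z 10.9 34.2
85 73 x 537.7 570.9 z 9.9 35.2
95 35 x 539.9 567.4 z 11.5 36.8
105 53 x 515.6 569.0 z 8.4 38.5
115 93 x 530.1 567.7 z 8.4 40.4
125 61 x 531.9 569.4 z 8.2 41.0
135 87 x 533.1 571.0 z 9.6 43.0
145 61 x 536.6 571.9 z 11.0 44.1
head depth 6829 [ 598.7 -141.9   44.7] [ 598.3 -140.5   46. ]
head px [ 599. -141.   46.]
300 [ 570.4 -191.2   31.3] [ 593.3 -187.5   37.4]
330 [ 561.6 -216.4   34.1] [ 584.4 -214.4   37.3]
360 [ 551.5 -246.2   32.2] [ 575.2 -242.2   37.1]
bar px [ 582.1 -188.4   36. ] [ 560.8 -252.8   36. ]
t 6.52 tcp [ 568.5 -122.8  337.6] rot [-1.7998e+02 -5.0000e-02  9.2170e+01] F [-0.1  1.3  0.3] w 85.0
```

Run:
```python
from h import *
im,d=get_image('side');cv2.imwrite('pics/side8.png',im);W=cloud('side',d)
dark=im.astype(int).max(2)<75
m=dark&(abs(W[...,0]-556)<38)&(W[...,1]>0)&(W[...,1]<160)&(W[...,2]>8)&(W[...,2]<60);q=W[m]
h=np.array([-0.04,1]);
top=[]
for y in range(5,160,6):
  for sx in(-1,1):
    k=q[(abs(q[:,1]-y)<3)&((q[:,0]-(555))*sx>0)]
    if len(k)>8:top.append(k[k[:,2]>np.percentile(k[:,2],75)].mean(0))
top=np.array(top);A=np.c_[top[:,:2]-[555,80],np.ones(len(top))]
from scipy.optimize import least_squares
r=least_squares(lambda p:A@p-top[:,2],[0,0,30],loss='soft_l1');print(len(top),r.x.round(3),np.round(r.fun,1))
# pin top
print('pin',W[204+0,0].round(0))
c=im[140:280,180:330];cv2.imwrite('pics/side8z.png',cv2.resize(c,None,fx=5,fy=4.2,interpolation=2))
```

```text
39 [-6.0000e-03  1.4600e-01  3.4591e+01] [-0.1 -0.3  1.6  0.6  1.  -0.2 -1.1  0.3  0.3 -1.7 -0.3 -1.4  0.4 -0.3
  0.7 -0.   0.6  0.4 -0.1 -0.3 -0.2  0.3  2.2 -1.1 -1.3 -1.4  0.5 -0.7
  0.1 -0.2 -1.1 -0.4  0.4  0.1  0.4  2.3  1.3 -0.9  0.2]
pin [ 99. 469.  45.]
```

View pics/side8z.png

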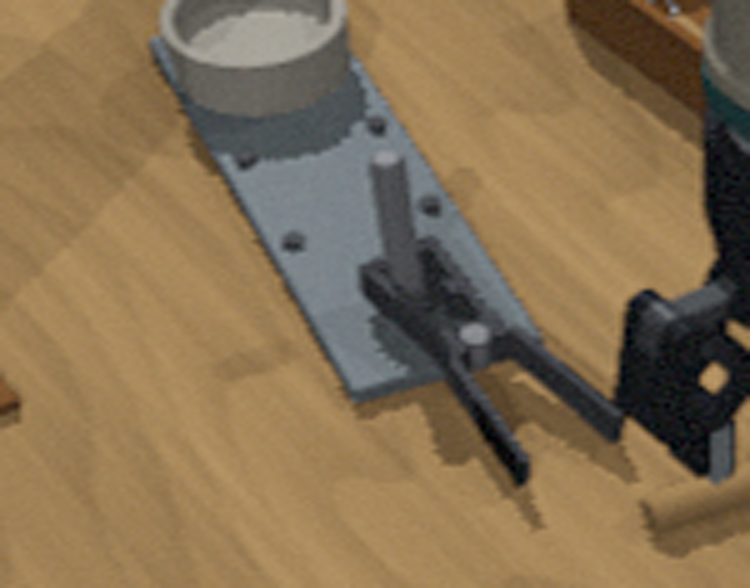

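Run:
```python
from h import *
for z in(36,40,44):print(z,at('side',(275,219),z).round(1))
f=lambda x,y,z,t:print(t,at('side',(180+x/5,140+y/4.2),z).round(1))
f(365,272,45,'tip left');f(430,243,45,'tip right');f(520,465,24,'handle L end');f(615,418,24,'handle R end')
```

```text
36 [557.4  86.1  36. ]
40 [555.7  83.1  40. ]
44 [554.  80.  44.]
tip left [537.9 141.2  45. ]
tip right [571.4 141.6  45. ]
handle L end [530.   12.8  24. ]
handle R end [578.2  13.5  24. ]
```

The jaw tips end near y≈141, level with the post axis, and the pin is about 56 mm from the post instead of 46. So the tips are only pinching the post and it isn't in the recess. I'll look from above, pull the clip off, set it down level on the table and redo it.

Run:
```python
from h import *
print('brush end',at('side',(310,261),10).round(1))
shift([(556,25,300)],92)
```

```text
brush end [563.3 -31.5  10. ]
t 6.57 tcp [ 568.7 -121.5  337.3] rot [-1.7997e+02 -8.0000e-02  9.2290e+01] F [ 1.   0.7 -0. ] w 84.6
(556, 25, 300) [146.8  -6.8  37.6]
turn 0.29
```

```bash
python3 -m jog '[40,-7,10,0,85, 80,-7,30,0,85, 120,-7,37,0,85, 147,-7,37,0,85, 147,-7,37,0,85, 147,-7,37,0,85, 147,-7,37,0,85]'
python3 - <<'E'
from h import *
shift([])
n='wrist';P=camera_params(n);im,d=get_image(n);cv2.imwrite(f'pics/{n}9.png',im);np.savez(f'/tmp/{n}9',K=P['K'],T=P['T'],d=d)
E
```

```text
clock: 7.15
eef_pos: [555.9, 25.2, 300.8]
tool_rot: [3.141, 0.001, 1.612]
force: [0.6, -1.8, -0.3]
width: 85.2
t 7.15 tcp [555.9  25.2 300.8] rot [1.7999e+02 3.0000e-02 9.2390e+01] F [ 0.6 -1.8 -0.3] w 85.2
```

View pics/wrist9.png

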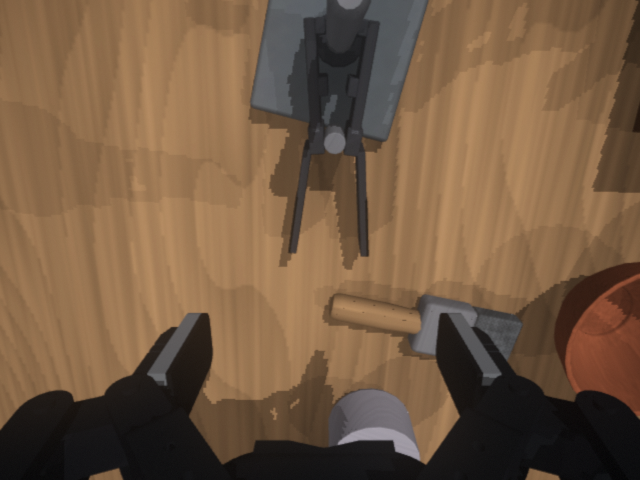

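Run:
```python
from h import *
z=np.load('/tmp/wrist9.npz');P={'K':z['K'],'T':z['T']}
A=at('wrist',(334,141),38,P);B=at('wrist',(329.5,248),25,P);C=at('wrist',(341,24),45,P);D=at('wrist',(348,2),115,P)
print(A.round(1),B.round(1),C.round(1),'post',D.round(1))
for p,q in((B,A),(A,C),(B,C)):print(np.degrees(np.arctan2(*(q-p)[[1,0]])).round(1))
shift([(555.5,30,179)],91)
```

```text
[558.   87.9  38. ] [558.7  18.   25. ] [558.6 146.5  45. ] post [558.5 141.1 115. ]
90.6
89.4
90.1
t 7.2 tcp [555.9  24.1 301. ] rot [1.7997e+02 4.0000e-02 9.2270e+01] F [ 0.5 -0.7  0.2] w 85.0
(555.5, 30, 179) [  6.   -0.2 122. ]
turn 1.27
```

```bash
python3 -m jog '[7,1,40,1.8,85, 7,1,80,1.8,85, 7,1,110,1.8,85, 7,1,122,1.8,85, 7,1,122,1.8,70, 7,1,122,1.8,60, 7,1,122,1.8,50, 7,1,122,1.8,42, 7,1,122,1.8,30, 7,1,122,1.8,30, 7,1,122,1.8,30, 7,1,122,1.8,30, 7,1,122,1.8,30]'
python3 - <<'E'
from h import *
n='wrist';P=camera_params(n);im,d=get_image(n);cv2.imwrite(f'pics/{n}10.png',im);shift([])
E
```

```text
clock: 8.28
eef_pos: [558.1, 30.3, 181.6]
tool_rot: [3.136, 0.001, 1.579]
force: [-1.1, -2.0, 9.5]
width: 33.5
t 8.33 tcp [558.1  30.4 181.6] rot [1.7968e+02 6.0000e-02 9.0450e+01] F [-0.6 -1.7 10. ] w 33.0
```

View pics/wrist10.png

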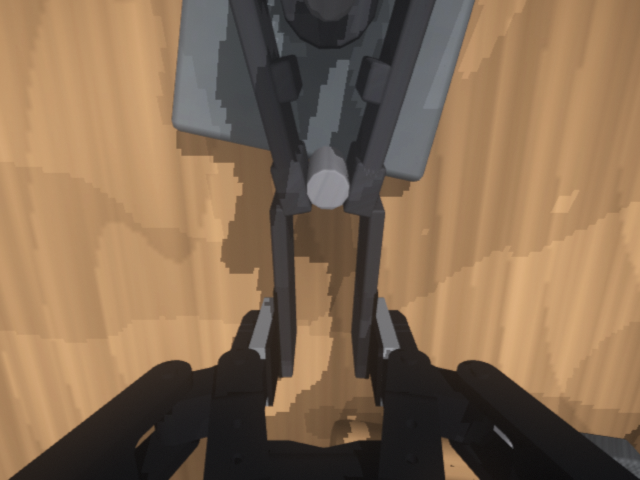

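```bash
python3 -m jog '[0,0,-10,0,28, 0,0,-14,0,28, -20,0,-14,0,28, -45,0,-20,0,28, -60,0,-35,0,28, -60,-40,-40,0,28, -60,-80,-40,0,28, -55,-115,-40,0,28, -52,-115,-20,0,28, -52,-115,-8,0,28, -52,-115,-2,0,28, -52,-115,-2,0,28, -52,-115,-2,0,40, -52,-115,-2,0,50, -52,-115,-2,0,60, -52,-115,-2,0,70, -52,-115,-2,0,85, -52,-115,-2,0,85, -52,-115,-2,0,85]'
python3 - <<'E'
from h import *
n='wrist';P=camera_params(n);im,d=get_image(n);cv2.imwrite(f'pics/{n}11.png',im);shift([])
E
```

```text
clock: 9.92
eef_pos: [442.1, -21.6, 180.7]
tool_rot: [3.142, 0.0, 1.579]
force: [-0.2, 0.2, -0.8]
width: 84.7
t 9.97 tcp [442.1 -21.6 180.7] rot [180.     0.    90.46] F [-0.7 -0.2  0.2] w 85.1
```

View pics/wrist11.png

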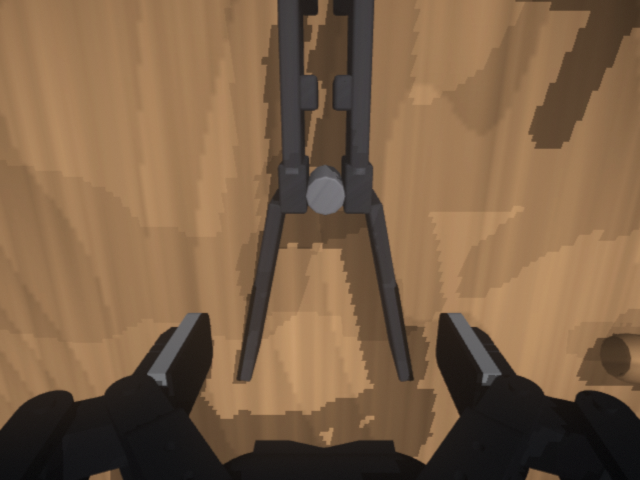

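Run:
```python
from h import *
z=np.load('/tmp/wrist5.npz');P={'K':z['K'],'T':z['T']};W=cloud('wrist',z['d'],P)
E=at('wrist',(328,78),18,P);print('collar near edge',E.round(1),'-> post y',E[1]+15)
for v in range(160,206,6):print(v,W[v,328].round(1))
A=at('wrist',(328,183),66,P);print('pin',A.round(1))
print([ (v,W[v,328].round(1).tolist()) for v in range(60,90,4)])
```

```text
collar near edge [559.5 129.2  18. ] -> post y 144.1842742113007
160 [560.3 101.8  55.4]
166 [560.2 101.5  66.5]
172 [560.3  99.6  66.3]
178 [560.4  98.   67.3]
184 [560.4  96.   66.6]
190 [560.5  94.1  66.4]
196 [560.6  92.4  67.4]
202 [560.6  90.6  67.9]
pin [560.4  96.2  66. ]
[(60, [559.3, 135.7, 18.3]), (64, [559.3, 134.3, 17.7]), (68, [559.4, 132.8, 18.9]), (72, [559.4, 131.4, 17.3]), (76, [559.5, 129.8, 19.2]), (80, [559.6, 128.8, 11.3]), (84, [559.7, 127.2, 12.1]), (88, [559.7, 125.7, 12.0])]
```

The clip is back on the table, level and lined up (pin at (325,192), handle ends at (245,378) and (405,378)). Measured again in the wrist view, the post sat 48 mm from the pin last time, slightly too shallow. I'll regrasp and go deeper.

```bash
python3 -m jog '[0,0.5,4,0,75, 0,0.5,4,0,65, 0,0.5,4,0,55, 0,0.5,4,0,45, 0,0.5,4,0,36, 0,0.5,4,0,30, 0,0.5,4,0,30, 0,0.5,4,0,30, 0,0.5,4,0,30, 0,0.5,-10,0,28, 0,0.5,-27,0,28, 0,0.5,-27,0,28, 0,0.5,-27,0,28]'
python3 - <<'E'
from h import *
n='wrist';P=camera_params(n);im,d=get_image(n);cv2.imwrite(f'pics/{n}12.png',im);shift([])
W=cloud(n,d,P)
for v in range(60,220,10):print(v,W[v,[270,285,300,326,350,370,385]].round(0)[:,2], W[v,326].round(1))
E
```

```text
clock: 11.05
eef_pos: [442.8, -21.5, 207.9]
tool_rot: [3.14, 0.0, 1.579]
force: [-0.0, 0.6, -0.9]
width: 33.2
t 11.1 tcp [442.6 -21.4 207.5] rot [179.99   0.    90.49] F [ 0.5  0.5 -0.4] w 33.6
60 [49.  1.  1.  0. -1.  0. 56.] [4.421e+02 7.810e+01 4.000e-01]
70 [56. 55. -0. -0.  1. 55. 56.] [442.1  74.3  -0.5]
80 [56. 56.  1.  1.  0. 57. 57.] [442.2  70.4   1. ]
90 [56. 56.  0. -0. 39. 56. 57.] [ 4.422e+02  6.660e+01 -4.000e-01]
100 [57. 56.  0.  1. 38. 57. 56.] [442.2  62.6   1.1]
110 [55. 41. -0.  1.  0. 56. 57.] [442.3  58.6   0.9]
120 [56. 50.  0.  1. -1. 57. -1.] [442.3  54.5   1.3]
130 [56. 56.  0. -1.  1. 56. -0.] [442.3  50.3  -0.6]
140 [56. 56.  0. -0.  1. 56.  2.] [ 4.424e+02  4.610e+01 -1.000e-01]
150 [ 0. 57. 34. -0. 35. 57. -1.] [ 4.424e+02  4.180e+01 -3.000e-01]
160 [ 1. 56. 48. 47. 54. 56. -0.] [442.1  43.5  46.6]
170 [ 0. 56. 56. 57. 56. 56.  0.] [442.1  41.8  56.8]
180 [ 2. 56. 56. 56. 57. 56. -0.] [442.1  38.7  56.4]
190 [ 0. 56. 57. 57. 57. 56. -0.] [442.2  35.7  56.9]
200 [-0. 57. 56. 57. 57. 51.  1.] [442.2  32.5  56.9]
210 [56. 56.  0.  1.  2. 56.  0.] [442.6  14.8   0.6]
```

View pics/wrist12.png

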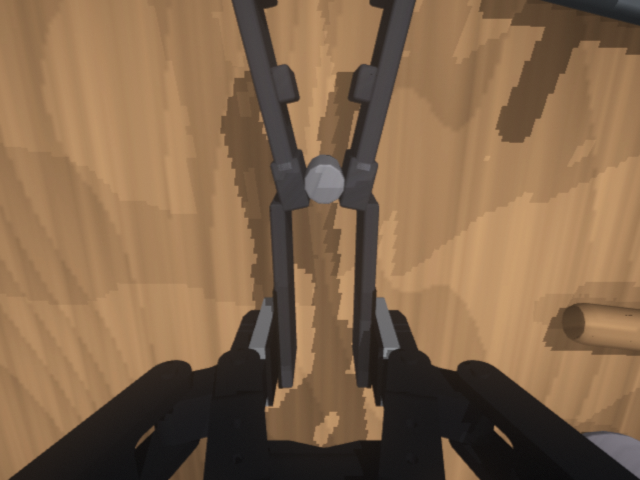

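```bash
python3 -m jog '[0,40,0,0,28, 0,80,0,0,28, 4,112,0,0,28, 12,118,0,0,28, 12,118,0,0,28, 24,118,0,0,28, 36,118.3,0,0,28, 48,118.3,0,0,28, 57,118.3,0,0,28, 61,118.3,0,0,28, 61,118.3,5,0,28, 61,118.3,5,0,28, 61,118.3,5,0,28]'
python3 - <<'E'
from h import *
n='wrist';P=camera_params(n);im,d=get_image(n);cv2.imwrite(f'pics/{n}13.png',im);shift([])
W=cloud(n,d,P)
print('pin',W[183,324].round(1))
print([(v,W[v,324].round(1).tolist()) for v in range(50,100,4)])
E
```

```text
clock: 12.18
eef_pos: [560.1, 39.7, 202.5]
tool_rot: [-3.141, 0.001, 1.578]
force: [-0.3, -0.6, -0.4]
width: 33.1
t 12.23 tcp [560.3  39.5 202.7] rot [-1.800e+02  4.000e-02  9.039e+01] F [ 0.  -0.6 -0.5] w 33.4
pin [558.7  98.9  50.9]
[(50, [558.5, 136.0, 52.0]), (54, [558.5, 136.1, 42.4]), (58, [558.5, 136.0, 33.1]), (62, [558.5, 136.1, 19.3]), (66, [558.5, 134.9, 18.1]), (70, [558.5, 133.7, 16.9]), (74, [558.5, 132.2, 18.2]), (78, [558.5, 130.9, 18.3]), (82, [558.5, 129.5, 19.0]), (86, [558.5, 128.5, 12.4]), (90, [558.5, 127.1, 11.5]), (94, [558.7, 121.6, 171.7]), (98, [558.5, 124.2, 12.2])]
```

View pics/wrist13.png

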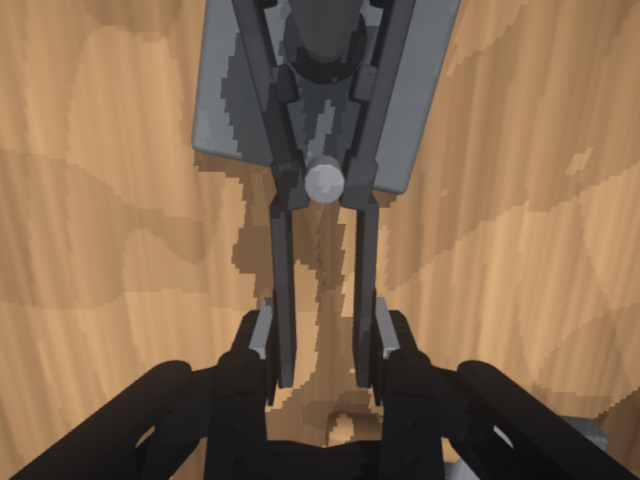

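```bash
python3 -m jog '[1,0,0,0,28, 1,0,0,0,28, 1,0,0,0,37, 1,0,0,0,40, 1,0,0,0,43, 1,0,0,0,45, 1,0,0,0,46, 1,0,0,0,46, 1,0,0,0,46]'
python3 - <<'E'
from h import *
n='wrist';P=camera_params(n);im,d=get_image(n);cv2.imwrite(f'pics/{n}14.png',im);shift([])
W=cloud(n,d,P)
print('pin',W[183,324].round(1),W[200,324].round(1),W[60,324])
E
```

```text
clock: 12.98
eef_pos: [560.4, 41.3, 202.7]
tool_rot: [3.142, -0.0, 1.579]
force: [0.1, -0.7, 0.3]
width: 45.8
t 13.03 tcp [560.4  41.3 202.7] rot [180.    -0.    90.45] F [ 0.1 -0.1  0.5] w 45.6
pin [559.   98.2  38.4] [559.   92.3  38.4] [558.74767678 136.14495386  42.97003748]
```

View pics/wrist14.png

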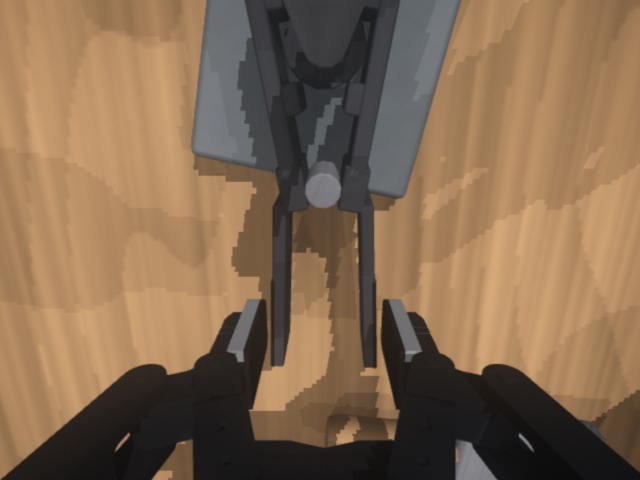

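```bash
python3 -m jog '[1,0,0,0,46, 1,0,0,0,46]'
python3 - <<'E'
from h import *
n='wrist';P=camera_params(n);im,d=get_image(n);cv2.imwrite(f'pics/{n}15.png',im);shift([])
W=cloud(n,d,P)
print('pin',W[183,324].round(1),W[200,324].round(1),W[60,324])
im,d=get_image('side');W=cloud('side',d)
u,v=proj('side',(556,100,60)).astype(int);cv2.imwrite(f'pics/side15z.png',cv2.resize(im[v-60:v+60,u-80:u+80],None,fx=5,fy=5,interpolation=2))
E
```

```text
clock: 13.2
eef_pos: [560.4, 42.5, 202.7]
tool_rot: [-3.141, -0.0, 1.579]
force: [0.6, 0.6, -1.0]
width: 46.3
t 13.25 tcp [560.4  42.5 202.7] rot [-1.7999e+02 -1.0000e-02  9.0470e+01] F [0.6 0.9 0.5] w 45.6
pin [558.9  99.5  38.6] [559.   93.5  38.3] [558.69159893 136.06537413  56.32755638]
```

View pics/wrist15.png

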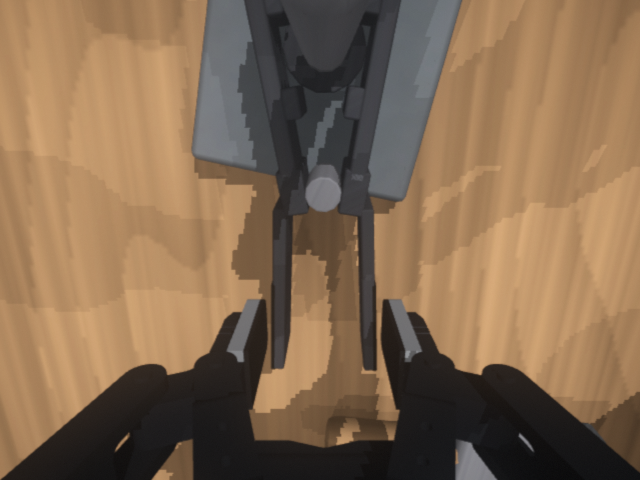

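View pics/side15z.png

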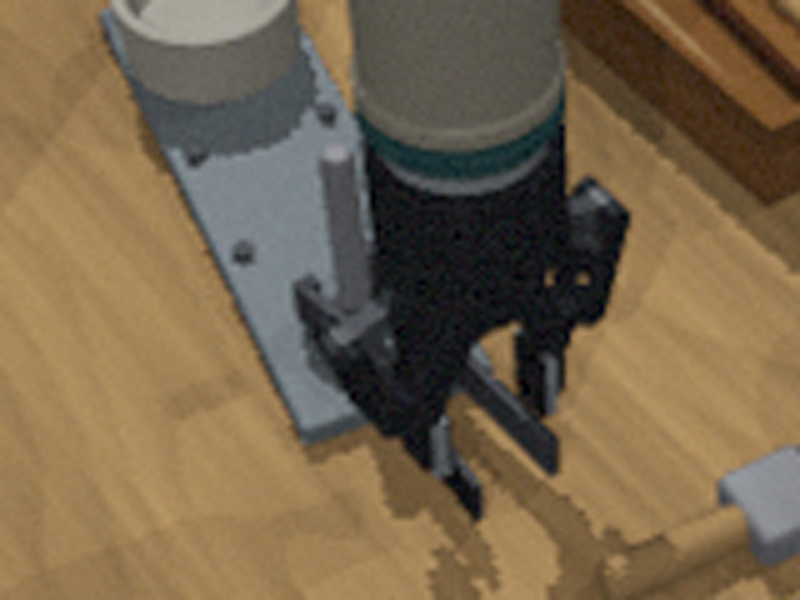

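The clip fell before its jaws closed because the fingers opened faster than the clip does. It now pinches the collar below the post. I'll regrasp it, re-level it on the table, then insert it higher up and release very slowly.

```bash
python3 -m jog '[0,0,0,0,65, 0,0,8,0,65, 0,0,16,0,65, 0,0,16,0,55, 0,0,16,0,45, 0,0,16,0,36, 0,0,16,0,30, 0,0,16,0,30, 0,0,16,0,30, 0,0,16,0,30, 0,0,6,0,28, 0,0,0,0,28, 0,0,-3,0,28, 0,0,-3,0,28]'
python3 - <<'E'
from h import *
n='wrist';P=camera_params(n);im,d=get_image(n);cv2.imwrite(f'pics/{n}16.png',im);shift([])
E
```

```text
clock: 14.47
eef_pos: [560.9, 42.5, 206.8]
tool_rot: [3.14, -0.0, 1.579]
force: [-0.0, -0.5, -0.8]
width: 33.1
t 14.52 tcp [560.7  42.5 206.3] rot [ 1.7993e+02 -1.0000e-02  9.0480e+01] F [ 0.6  0.6 -1.1] w 33.1
```

View pics/wrist16.png

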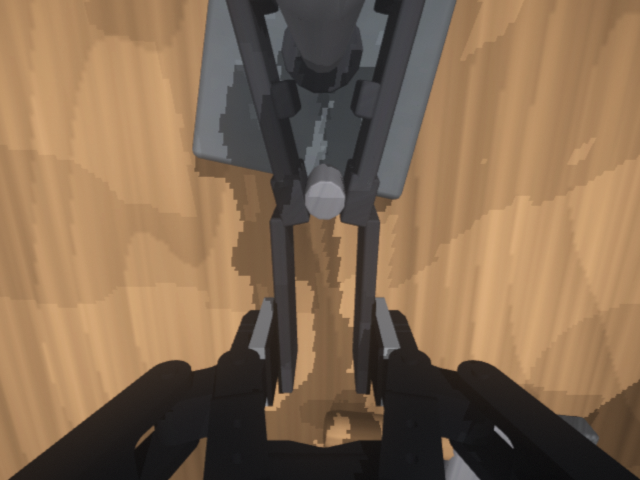

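```bash
python3 -m jog '[0,0,-3,0,28, -20,0,-6,0,28, -45,0,-10,0,28, -64,0,-14,0,28, -64,-40,-14,0,28, -64,-80,-14,0,28, -64,-118,-5,0,28, -64,-118,10,0,28, -64,-118,20,0,28, -64,-118,23,0,28, -64,-118,23,0,28, -64,-118,23,0,40, -64,-118,23,0,50, -64,-118,23,0,60, -64,-118,23,0,70, -64,-118,23,0,85, -64,-118,23,0,85, -64,-118,23,0,85]'
python3 - <<'E'
from h import *
n='wrist';P=camera_params(n);im,d=get_image(n);cv2.imwrite(f'pics/{n}17.png',im);shift([])
W=cloud(n,d,P)
for v in(60,100,150,190,230,300,360):
  r=W[v,200:460];k=r[(r[:,2]>15)&(r[:,2]<40)];print(v,len(k),k.mean(0).round(1) if len(k) else '',k[:,0].min().round(1),k[:,0].max().round(1))
E
```

```text
clock: 16.02
eef_pos: [442.9, -22.6, 182.8]
tool_rot: [3.141, 0.0, 1.579]
force: [0.4, -0.1, -0.4]
width: 84.9
t 16.07 tcp [442.9 -22.6 182.8] rot [179.99   0.    90.46] F [-0.3  0.1  0.2] w 85.2
60 45 [440.4  72.   25.5] 427.1 453.9
100 71 [440.8  60.9  25.7] 427.4 454.1
150 42 [441.   46.1  25.6] 427.7 454.4
190 68 [441.1  33.1  24.3] 426.2 455.8
230 95 [441.4  19.9  25.9] 422.6 460.4
300 34 [441.8  -6.4  25.5] 416.9 466.7
360 60 [444.8 -29.3  28.6] 398.9 484.7
```

View pics/wrist17.png

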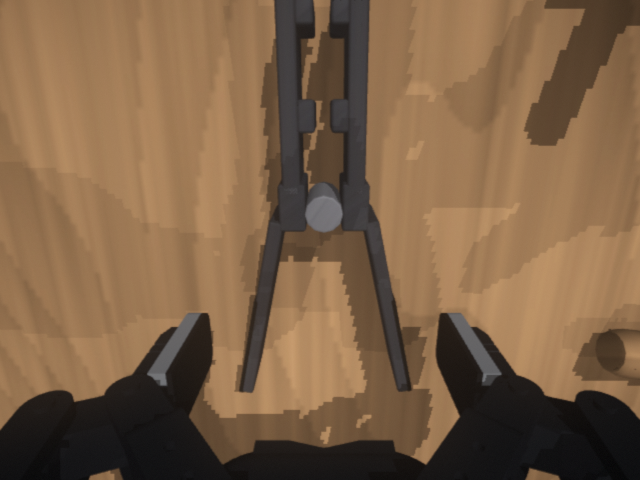

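```bash
python3 -m jog '[-5,-0.8,2,0,80, -5,-0.8,5,0,70, -5,-0.8,5,0,62, -5,-0.8,5,0,54, -5,-0.8,5,0,46, -5,-0.8,5,0,38, -5,-0.8,5,0,30, -5,-0.8,5,0,30, -5,-0.8,5,0,30, -5,-0.8,5,0,30, -5,-0.8,-15,0,28, -5,-0.8,-50,0,28, -5,-0.8,-58,0,28, -5,-0.8,-58,0,28, -5,-0.8,-58,0,28]'
python3 - <<'E'
from h import *
n='wrist';P=camera_params(n);im,d=get_image(n);cv2.imwrite(f'pics/{n}18.png',im);shift([])
W=cloud(n,d,P)
zt=np.median(W[215:330,285,2]);print('handle z',W[220:340:20,285,2].round(1),'jaw z',W[20:130:20,258,2].round(1))
for v in range(160,215,6):print(v,W[v,324].round(1))
E
```

```text
clock: 17.32
eef_pos: [442.2, -27.2, 240.7]
tool_rot: [3.141, -0.0, 1.58]
force: [-0.4, 0.9, -1.6]
width: 33.0
t 17.37 tcp [441.9 -27.2 240.1] rot [-1.7995e+02 -3.0000e-02  9.0500e+01] F [-0.3  0.4 -0.5] w 33.4
handle z [86.6 87.5 87.6 88.6 87.8 88.3] jaw z [87.  87.5 87.3 89.  87.9  1.1]
160 [440.7  36.9  72.1]
166 [440.7  37.1  87.8]
172 [440.7  35.4  88.3]
178 [440.7  33.4  87.4]
184 [440.8  31.5  87.3]
190 [440.8  30.   89.5]
196 [440.8  27.7  87.5]
202 [440.8  25.8  87.8]
208 [4.41e+02 1.80e+00 2.00e-01]
214 [441.   -1.3   1.6]
```

View pics/wrist18.png

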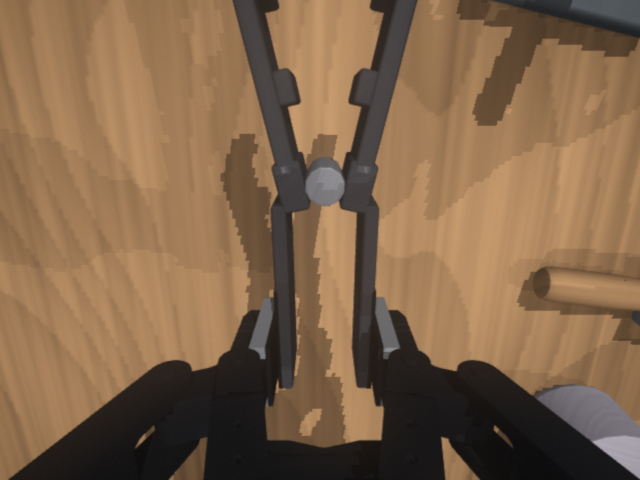

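```bash
python3 -m jog '[0,40,0,0,28, 0,80,0,0,28, 8,112,0,0,28, 18,119,0,0,28, 18,119,0,0,28, 30,119,0,0,28, 42,119,0,0,28, 54,119,0,0,28, 63,119,0,0,28, 66.5,119,0,0,28, 66.5,119,0,0,28, 66.5,119,0,0,28, 66.5,119,0,0,28]'
python3 - <<'E'
from h import *
n='wrist';P=camera_params(n);im,d=get_image(n);cv2.imwrite(f'pics/{n}19.png',im);shift([])
W=cloud(n,d,P)
for v in (172,184,196):print(v,W[v,324].round(1))
print([(v,W[v,326].round(1).tolist()) for v in range(4,100,6)])
E
```

```text
clock: 18.45
eef_pos: [560.5, 39.2, 240.9]
tool_rot: [3.141, 0.001, 1.578]
force: [-0.5, 0.5, -1.4]
width: 33.2
t 18.5 tcp [560.6  39.  240.9] rot [1.7998e+02 3.0000e-02 9.0390e+01] F [ 0.2  0.2 -1.4] w 33.1
172 [559.2 101.5  87.8]
184 [559.2  97.7  87.4]
196 [559.2  94.   88. ]
[(4, [559.4, 141.4, 115.2]), (10, [559.4, 140.4, 114.6]), (16, [559.4, 139.0, 115.9]), (22, [559.4, 138.3, 113.2]), (28, [559.4, 137.2, 113.2]), (34, [559.5, 136.4, 110.8]), (40, [559.5, 136.2, 103.2]), (46, [559.5, 136.1, 93.4]), (52, [559.6, 136.1, 81.2]), (58, [559.7, 136.0, 66.0]), (64, [559.8, 136.3, 43.2]), (70, [559.9, 136.2, 16.9]), (76, [559.9, 133.6, 17.2]), (82, [559.9, 131.0, 19.0]), (88, [560.0, 128.7, 12.5]), (94, [560.0, 126.1, 11.0])]
```

View pics/wrist19.png

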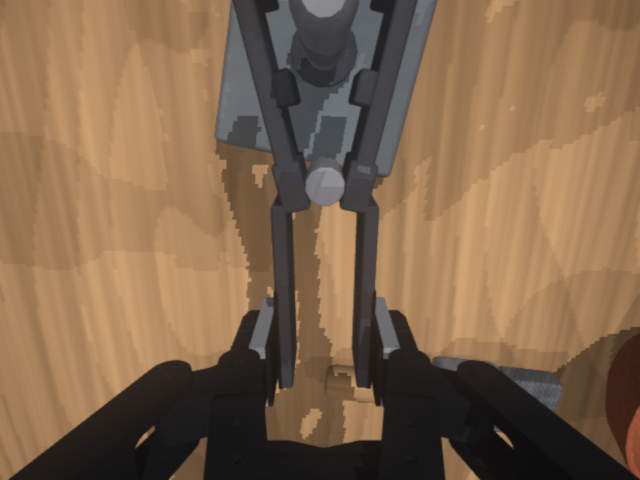

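```bash
python3 -m jog '[1,0,0,0,28, 1,0,0,0,28, 1,0,0,0,33, 1,0,0,0,33.5, 1,0,0,0,34, 1,0,0,0,34.5, 1,0,0,0,35, 1,0,0,0,35.5, 1,0,0,0,36, 1,0,0,0,36.5, 1,0,0,0,37, 1,0,0,0,37.5, 1,0,0,0,38, 1,0,0,0,38.5, 1,0,0,0,39, 1,0,0,0,39.5]'
python3 - <<'E'
from h import *
n='wrist';P=camera_params(n);im,d=get_image(n);cv2.imwrite(f'pics/{n}20.png',im);shift([])
W=cloud(n,d,P)
for v in (172,184,196):print(v,W[v,324].round(1))
print('handle z',W[220:340:20,285,2].round(1),W[220:340:20,283,2].round(1))
E
```

```text
clock: 19.83
eef_pos: [560.6, 40.7, 240.8]
tool_rot: [3.141, 0.0, 1.579]
force: [-0.0, -0.2, -0.1]
width: 39.3
t 19.88 tcp [560.6  40.7 240.8] rot [179.99   0.    90.45] F [0.7 0.8 0.5] w 39.2
172 [5.592e+02 8.930e+01 2.000e-01]
184 [5.593e+02 8.280e+01 2.000e-01]
196 [559.3  81.5  23.8]
handle z [ 0.3  0.3 34.1 31.1 30.8 28.1] [ 0.4  0.5 -0.2 31.  29.6 27.8]
```

View pics/wrist20.png

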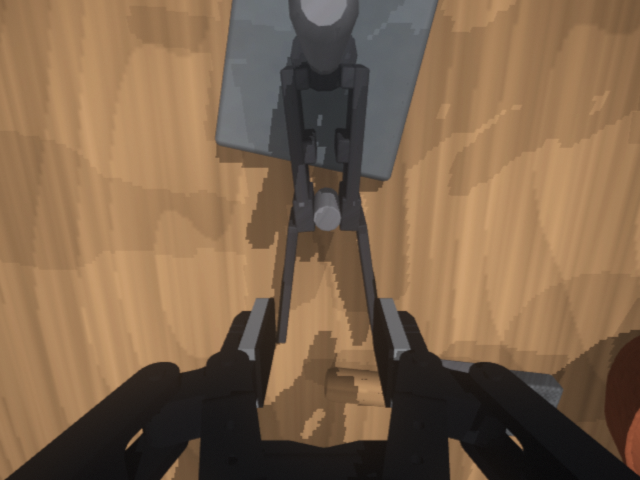

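```bash
python3 -m jog '[1,0,0,0,85]'
python3 - <<'E'
from h import *
shift([])
E
python3 -m jog '[0,0,0,0,85, 0,0,0,0,85, 0,0,0,0,85, 0,0,0,0,85]'
python3 - <<'E'
from h import *
n='wrist';P=camera_params(n);im,d=get_image(n);cv2.imwrite(f'pics/{n}21.png',im);shift([])
W=cloud(n,d,P)
print('pin',W[212,327].round(1));
for v in range(230,345,15):
  r=W[v,220:430];k=r[(r[:,2]>15)&(r[:,2]<50)];print(v,len(k),k.mean(0).round(1) if len(k) else '',k[:,0].min().round(1),k[:,0].max().round(1)) if len(k) else 0
E
```

```text
clock: 19.97
eef_pos: [560.6, 41.6, 240.8]
tool_rot: [3.141, 0.0, 1.578]
force: [-0.2, 0.6, -0.5]
width: 50.5
t 19.97 tcp [560.6  41.6 240.8] rot [1.7999e+02 1.0000e-02 9.0430e+01] F [-0.2  0.6 -0.5] w 50.5
clock: 20.3
eef_pos: [560.6, 41.8, 240.7]
tool_rot: [-3.142, 0.0, 1.579]
force: [0.7, 0.4, 0.0]
width: 85.2
t 20.35 tcp [560.6  41.8 240.7] rot [-180.     -0.     90.45] F [ 1.  -0.4 -0.4] w 84.5
pin [560.6  78.1  37. ]
230 71 [560.7  69.2  35.6] 542.7 578.7
245 22 [560.8  61.4  34.4] 541.5 580.2
260 21 [561.9  53.3  33.2] 540.7 581.5
275 23 [562.3  44.6  31.2] 539.4 584.3
290 22 [561.5  36.3  30.9] 538.1 585.1
305 22 [561.6  27.2  29.4] 536.6 586.7
320 22 [562.   17.7  28. ] 535.7 588.4
335 22 [562.2   7.6  26.3] 534.1 590.2
```

View pics/wrist21.png

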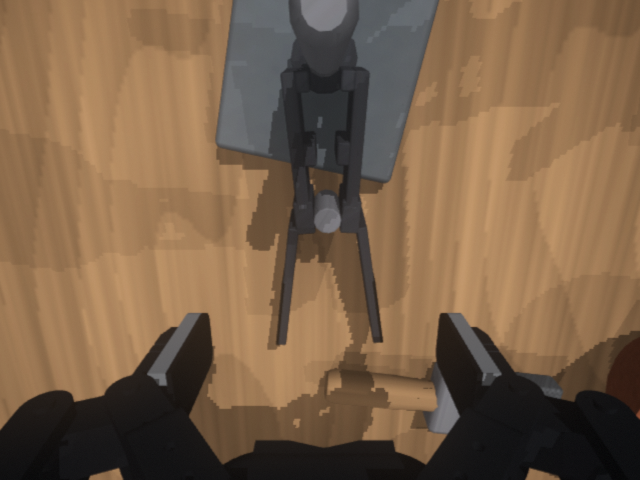

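```bash
python3 -m jog '[-7.5,0.5,30,0,85, -7.5,0.5,50,0,85, -7.5,0.5,58,0,85, -7.5,0.5,58,0,70, -7.5,0.5,58,0,55, -7.5,0.5,58,0,45, -7.5,0.5,58,0,36, -7.5,0.5,58,0,28, -7.5,0.5,58,0,28, -7.5,0.5,58,0,28, -7.5,0.5,58,0,28, -7.5,0.5,45,0,28, -7.5,0.5,36,0,28, -7.5,0.5,36,0,28]'
python3 -m jog '[-20,0,-4,0,28, -45,0,-6,0,28, -60,0,-10,0,28, -60,-40,-10,0,28, -60,-80,-10,0,28, -60,-118,0,0,28, -60,-118,10,0,28, -60,-118,19,0,28, -60,-118,22,0,28, -60,-118,22,0,28, -60,-118,22,0,28, -60,-118,22,0,40, -60,-118,22,0,55, -60,-118,22,0,70, -60,-118,22,0,85, -60,-118,22,0,85, -60,-118,22,0,85]'
python3 - <<'E'
from h import *
n='wrist';P=camera_params(n);im,d=get_image(n);cv2.imwrite(f'pics/{n}22.png',im);shift([])
W=cloud(n,d,P)
for v in(60,100,150,190,230,300):
  r=W[v,200:460];k=r[(r[:,2]>15)&(r[:,2]<40)];print(v,len(k),k.mean(0).round(1),k[:,0].min().round(1),k[:,0].max().round(1)) if len(k) else 0
E
```

```text
clock: 21.52
eef_pos: [562.0, 34.3, 207.3]
tool_rot: [3.138, -0.0, 1.579]
force: [-0.1, 0.1, -1.3]
width: 33.6
clock: 22.93
eef_pos: [443.7, -26.7, 182.7]
tool_rot: [3.142, 0.0, 1.579]
force: [0.3, 0.0, -0.9]
width: 85.2
t 22.98 tcp [443.6 -26.7 182.7] rot [-180.      0.     90.45] F [-0.2  0.5  1. ] w 85.3
60 76 [442.3  67.9  25.8] 429.1 455.6
100 44 [442.4  56.8  25.4] 429.1 455.7
150 70 [442.5  42.1  26. ] 429.3 455.7
190 40 [442.6  29.3  25.5] 429.3 455.9
230 87 [442.8  15.7  25.5] 428.1 457.5
300 30 [442.8 -10.4  25.5] 420.6 465.1
```

View pics/wrist22.png

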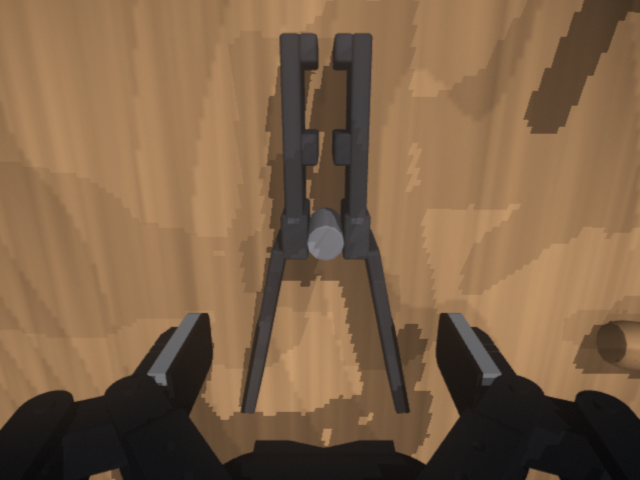

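Run:
```python
from h import *
n='wrist';P=camera_params(n)
for t,uv,z in(('tip',(292,34),26),('hook back',(309,68),26),('nub front',(309,131),26),('nub back',(309,164),26),('pin c',(325,243),26),('end',(248,411),26)):print(t,at(n,uv,z,P).round(1))
```

```text
tip [432.8  74.6  26. ]
hook back [437.6  65.7  26. ]
nub front [437.5  47.8  26. ]
nub back [437.5  37.7  26. ]
pin c [442.7  11.3  26. ]
end [412.9 -58.9  26. ]
```

```bash
python3 -m jog '[4,-0.5,2,0,80, 4,-0.5,5,0,70, 4,-0.5,5,0,62, 4,-0.5,5,0,54, 4,-0.5,5,0,46, 4,-0.5,5,0,38, 4,-0.5,5,0,30, 4,-0.5,5,0,28, 4,-0.5,5,0,28, 4,-0.5,5,0,28, 4,-0.5,-15,0,28, 4,-0.5,-50,0,28, 4,-0.5,-64,0,28, 4,-0.5,-64,0,28, 4,-0.5,-64,0,28]'
python3 - <<'E'
from h import *
n='wrist';P=camera_params(n);im,d=get_image(n);cv2.imwrite(f'pics/{n}23.png',im);shift([])
W=cloud(n,d,P)
print('L',W[100:330:20,283,2].round(1),'jaw z',W[20:130:20,258,2].round(1))
for v in range(180,260,8):print(v,W[v,324].round(1))
E
```

```text
clock: 24.23
eef_pos: [443.3, -22.3, 247.0]
tool_rot: [3.14, 0.0, 1.58]
force: [-0.2, 0.1, -1.5]
width: 33.9
t 24.28 tcp [442.9 -22.3 246.3] rot [-1.7999e+02 -2.0000e-02  9.0490e+01] F [-0.3  0.6 -1.2] w 33.2
L [ 1.3 -0.5 92.4 94.5 94.4 94.1 94.3 93.6 90.7 94.5 93.8 94.2] jaw z [ 0.6 -0.2 92.3 94.6 94.5 92.6]
180 [442.2  20.9   0.9]
188 [ 4.422e+02  1.620e+01 -4.000e-01]
196 [442.3  12.    0.9]
204 [4.423e+02 7.300e+00 3.000e-01]
212 [442.1  21.8  72.9]
220 [442.1  21.8  83.8]
228 [442.1  21.8  93.3]
236 [442.1  19.3  93.8]
244 [442.2  16.6  94.2]
252 [442.2  13.6  93.7]
```

View pics/wrist23.png

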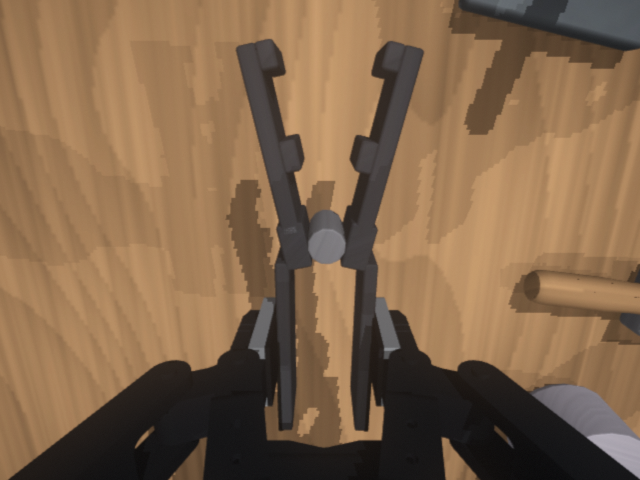

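```bash
python3 -m jog '[0,40,0,0,28, 5,80,0,0,28, 18,112,0,0,28, 32,118,0,0,28, 32,118,0,0,28, 45,118,0,0,28, 58,118,0,0,28, 70,118,0,0,28, 78,118,0,0,28, 81,118,0,0,28, 81,118,0,0,28, 81,118,0,0,28, 81,118,0,0,28]'
python3 - <<'E'
from h import *
n='wrist';P=camera_params(n);im,d=get_image(n);cv2.imwrite(f'pics/{n}24.png',im);shift([])
W=cloud(n,d,P)
for v in range(228,264,8):print(v,W[v,326].round(1))
print([(v,W[v,330].round(1).tolist()) for v in range(4,150,8)])
r=W[40,250:420];k=r[r[:,2]>105];print('post top x',k[:,0].min(),k[:,0].max())
E
```

```text
clock: 25.37
eef_pos: [560.4, 58.6, 246.9]
tool_rot: [3.141, 0.001, 1.578]
force: [0.5, 0.6, 0.2]
width: 33.4
t 25.42 tcp [560.4  58.5 246.9] rot [1.7998e+02 3.0000e-02 9.0390e+01] F [ 0.5 -0.2 -2.1] w 33.3
228 [559.8 102.5  92.7]
236 [559.8 100.   93.6]
244 [559.9  97.4  94.1]
252 [559.9  94.8  94.7]
260 [559.9  91.8  94.2]
[(4, [561.4, 184.3, 11.4]), (12, [561.5, 180.9, 12.4]), (20, [561.5, 177.7, 12.2]), (28, [561.5, 174.4, 11.7]), (36, [561.6, 171.0, 12.1]), (44, [561.6, 167.8, 10.8]), (52, [561.6, 164.3, 11.5]), (60, [560.4, 150.9, 111.5]), (68, [560.4, 148.9, 113.7]), (76, [560.4, 147.0, 115.2]), (84, [560.4, 145.3, 115.7]), (92, [560.4, 143.5, 115.5]), (100, [560.4, 141.7, 115.3]), (108, [560.4, 139.8, 115.1]), (116, [560.5, 138.0, 114.0]), (124, [561.9, 131.9, 18.0]), (132, [562.0, 127.8, 12.1]), (140, [562.1, 123.9, 11.4]), (148, [562.1, 120.1, 13.0])]Traceback (most recent call last):
  File "<stdin>", line 6, in <module>
    return umr_minimum(a, axis, None, out, keepdims, initial, where)
ValueError: zero-size array to reduction operation minimum which has no identity
```

View pics/wrist24.png

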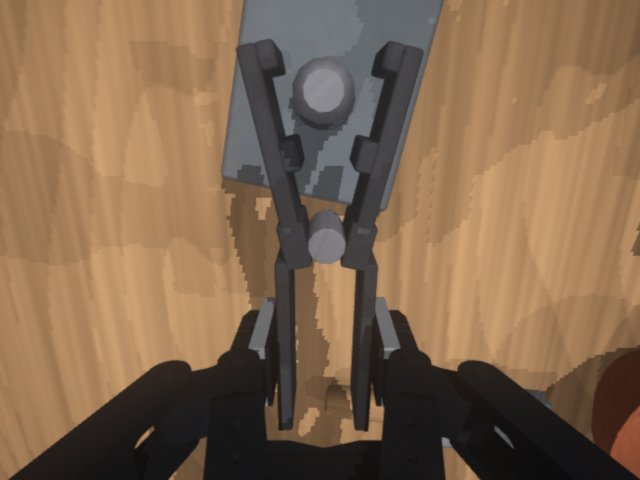

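```bash
python3 -m jog '[1.5,-0.5,0,0,28, 1.5,-0.5,0,0,28, 1.5,-0.5,0,0,33, 1.5,-0.5,0,0,33.5, 1.5,-0.5,0,0,34, 1.5,-0.5,0,0,34.5, 1.5,-0.5,0,0,35, 1.5,-0.5,0,0,35.5]'
python3 - <<'E'
from h import *
n='wrist';P=camera_params(n);im,d=get_image(n);cv2.imwrite(f'pics/{n}25.png',im);shift([])
W=cloud(n,d,P)
for v in range(228,264,16):print(v,W[v,326].round(1))
E
```

```text
clock: 26.08
eef_pos: [559.9, 60.8, 246.7]
tool_rot: [-3.142, -0.0, 1.579]
force: [-0.5, 0.0, -0.6]
width: 35.5
t 26.13 tcp [559.9  60.8 246.7] rot [-180.      0.     90.45] F [ 0.2 -0.9 -1.6] w 35.7
228 [559.3 104.9  92.9]
244 [559.3  99.9  94.4]
260 [559.3  94.3  94.5]
```

View pics/wrist25.png

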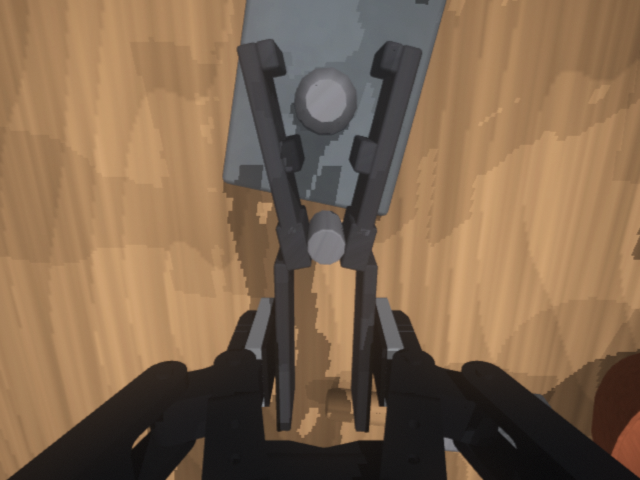

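```bash
python3 -m jog '[0,0,0,0,36, 0,0,0,0,36.5, 0,0,0,0,37, 0,0,0,0,37.5]'
python3 - <<'E'
from h import *
n='wrist';P=camera_params(n);im,d=get_image(n);cv2.imwrite(f'pics/{n}26.png',im);shift([])
W=cloud(n,d,P)
for v in range(228,264,16):print(v,W[v,326].round(1))
E
```

```text
clock: 26.47
eef_pos: [559.9, 60.8, 246.7]
tool_rot: [-3.142, -0.0, 1.579]
force: [0.3, -0.2, -0.4]
width: 37.7
t 26.52 tcp [559.9  60.8 246.7] rot [-179.99   -0.     90.46] F [-0.  -0.8  0.2] w 37.6
228 [559.3 104.1  90.3]
244 [559.3  99.9  94.4]
260 [559.3  94.1  94. ]
```

View pics/wrist26.png

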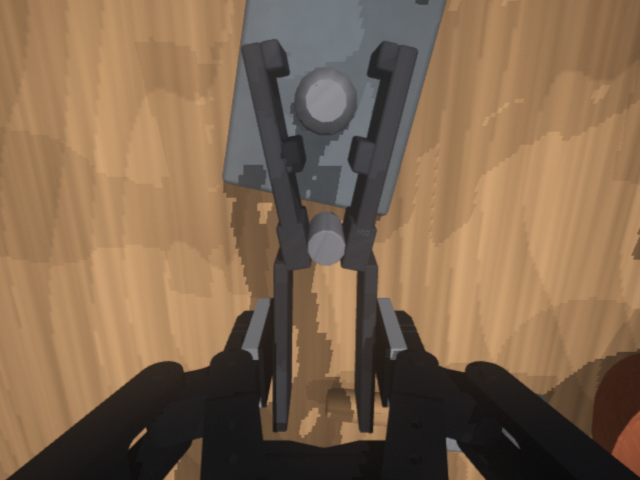

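The jaws are closing and the clip is staying at height, so I'll keep going.

```bash
python3 -m jog '[0,0,0,0,38, 0,0,0,0,38.5, 0,0,0,0,39, 0,0,0,0,39.5, 0,0,0,0,40, 0,0,0,0,40.5, 0,0,0,0,41, 0,0,0,0,41.5, 0,0,0,0,42, 0,0,0,0,42.5, 0,0,0,0,43, 0,0,0,0,43.5, 0,0,0,0,44]'
python3 - <<'E'
from h import *
n='wrist';P=camera_params(n);im,d=get_image(n);cv2.imwrite(f'pics/{n}27.png',im);shift([])
W=cloud(n,d,P)
for v in range(228,264,16):print(v,W[v,326].round(1))
E
```

```text
clock: 27.6
eef_pos: [559.9, 60.8, 246.7]
tool_rot: [3.142, -0.0, 1.579]
force: [0.2, 0.4, 0.1]
width: 44.3
t 27.65 tcp [559.9  60.8 246.7] rot [180.    -0.    90.45] F [ 0.5  0.6 -0.9] w 43.7
228 [559.4  98.   70.6]
244 [559.5  92.6  73.6]
260 [559.5  85.4  72.1]
```

View pics/wrist27.png

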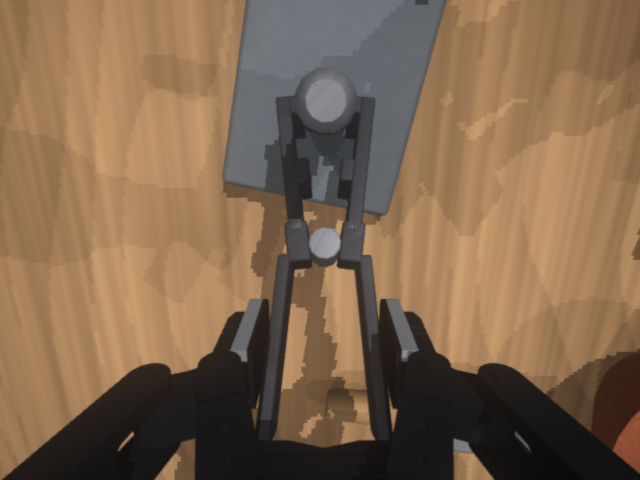

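Run:
```python
from h import *
im,d=get_image('side')
u,v=proj('side',(556,100,70)).astype(int);cv2.imwrite(f'pics/side27z.png',cv2.resize(im[v-60:v+60,u-80:u+80],None,fx=5,fy=5,interpolation=2))
n='wrist';P=camera_params(n);_,d=get_image(n);W=cloud(n,d,P)
for v in range(96,440,16):
  r=W[v,255:395];k=r[(r[:,2]>20)&(r[:,2]<100)];print(v,len(k),k.mean(0).round(1),k[:,2].max().round(1)) if len(k) else 0
```

```text
96 11 [554.3 146.5  40.5] 41.8
112 38 [558.8 140.2  44.3] 46.0
128 54 [558.6 133.6  40.8] 49.8
144 32 [558.6 127.8  50.3] 52.4
160 56 [558.7 121.9  54.9] 56.4
176 55 [558.8 116.   58.3] 60.1
192 56 [558.6 108.8  54.7] 63.0
208 34 [558.6 104.1  63.2] 66.1
224 46 [558.6  98.9  68.2] 69.0
240 78 [558.7  93.4  71.3] 72.6
256 93 [558.7  87.8  73.9] 75.9
272 37 [559.1  81.2  74.1] 78.6
288 37 [559.1  75.9  77.4] 81.8
304 68 [559.5  71.1  81.2] 85.0
320 68 [559.4  67.   86.1] 96.5
336 57 [559.1  61.6  88.3] 99.7
352 52 [559.5  56.1  90.4] 99.7
368 46 [559.6  50.9  92.8] 100.0
384 42 [558.8  45.4  94.8] 98.7
400 24 [557.   38.4  95.1] 100.0
416 23 [566.9  -9.   51.7] 98.0
432 7 [561.5  23.5  95.2] 98.8
```

View pics/side27z.png

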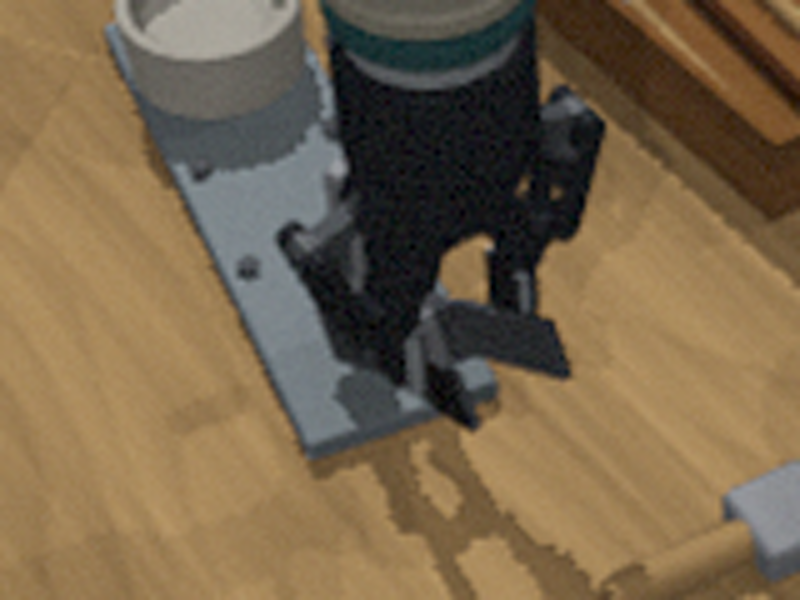

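```bash
python3 -m jog '[0,0,0,0,85, 0,0,0,0,85, 0,0,0,0,85, 0,0,0,0,85, 0,0,0,0,85]'
python3 - <<'E'
from h import *
n='wrist';P=camera_params(n);im,d=get_image(n);cv2.imwrite(f'pics/{n}28.png',im);shift([])
W=cloud(n,d,P)
for v in range(100,440,20):
  r=W[v,230:420];k=r[(r[:,2]>15)&(r[:,2]<100)];print(v,len(k),k.mean(0).round(1),k[:,0].min().round(1),k[:,0].max().round(1)) if len(k) else 0
E
```

```text
clock: 28.17
eef_pos: [560.0, 60.7, 246.7]
tool_rot: [3.142, 0.0, 1.579]
force: [0.5, -0.6, 1.0]
width: 85.1
t 28.22 tcp [559.9  60.7 246.7] rot [180.    -0.    90.45] F [ 0.  -0.   0.8] w 85.1
100 29 [558.1 144.9  41.5] 540.0 577.2
120 38 [557.9 137.   44.3] 540.6 576.3
140 33 [559.  129.2  47.9] 541.6 575.8
160 33 [558.2 121.5  51.9] 542.2 574.8
180 56 [558.6 114.2  57.4] 542.7 574.3
200 34 [558.6 106.4  59.3] 543.7 573.4
220 34 [558.7  99.4  64.2] 544.4 572.9
240 77 [558.7  92.5  68.7] 543.8 573.6
260 93 [558.7  85.1  71.3] 540.8 576.7
280 35 [559.2  77.2  73. ] 539.8 577.9
300 36 [558.8  70.5  76.9] 538.9 578.9
320 36 [558.7  63.4  80. ] 537.9 579.5
340 41 [558.3  56.9  83.8] 536.2 581.2
360 40 [559.9  50.2  87.1] 535.8 582.3
380 41 [559.5  43.9  90.8] 534.9 583.2
400 64 [564.   12.2  64.8] 534.0 586.1
420 98 [581.4 -18.4  44.4] 533.8 618.5
```

View pics/wrist28.png

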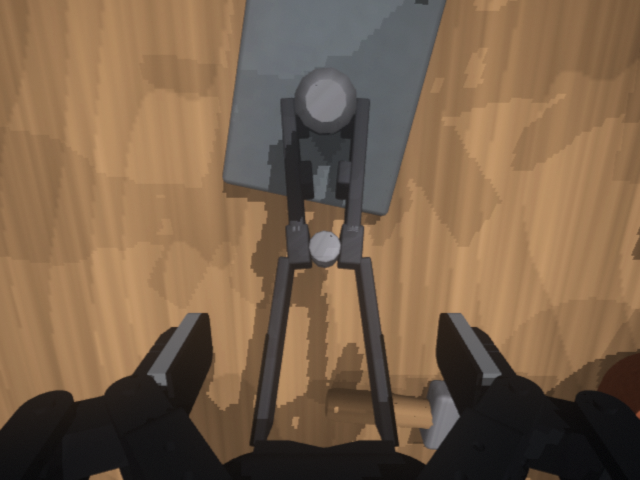

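```bash
python3 -m jog '[0,-0.8,8,0,85, 0,-0.8,8,0,65, 0,-0.8,8,0,50, 0,-0.8,8,0,40, 0,-0.8,8,0,30, 0,-0.8,8,0,28, 0,-0.8,8,0,28, 0,-0.8,8,0,28, 0,-0.8,-8,0,28, -20,-0.8,-15,0,28, -45,-0.8,-15,0,28, -75,-0.8,-15,0,28, -80,-40,-15,0,28, -80,-80,-15,0,28, -80,-118,-15,0,28, -80,-118,0,0,28, -80,-118,8,0,28]'
python3 - <<'E'
from h import *
n='wrist';P=camera_params(n);im,d=get_image(n);cv2.imwrite(f'pics/{n}29.png',im);shift([])
W=cloud(n,d,P)
for v in range(20,440,30):
  r=W[v,230:420];k=r[(r[:,2]>15)&(r[:,2]<110)];print(v,len(k),k.mean(0).round(1),k[:,0].min().round(1),k[:,0].max().round(1)) if len(k) else 0
E
```

```text
clock: 29.63
eef_pos: [440.1, -20.1, 238.6]
tool_rot: [-3.139, -0.001, 1.577]
force: [1.1, 0.7, -0.5]
width: 33.8
t 29.68 tcp [441.3 -20.1 237.7] rot [-1.7988e+02 -4.0000e-02  9.0410e+01] F [ 0.4  0.5 -1.5] w 33.5
110 54 [438.6  60.3  40.2] 413.5 464.9
140 35 [440.9  48.8  44.2] 416.4 462.2
170 56 [439.2  38.   52.3] 419.1 459.2
200 42 [440.2  26.   52.3] 421.7 456.8
230 62 [439.1  16.9  63.6] 422.7 455.3
260 73 [439.1   6.1  67.5] 425.4 453.0
290 36 [439.7  -4.5  71.6] 421.9 456.1
320 109 [438.4 -11.6  81.6] 408.3 468.7
350 130 [438.6 -13.2  97.9] 410.5 466.4
380 65 [438.9 -28.   93.9] 420.3 457.0
410 40 [438.5 -42.2  92.3] 421.3 455.8
```

View pics/wrist29.png

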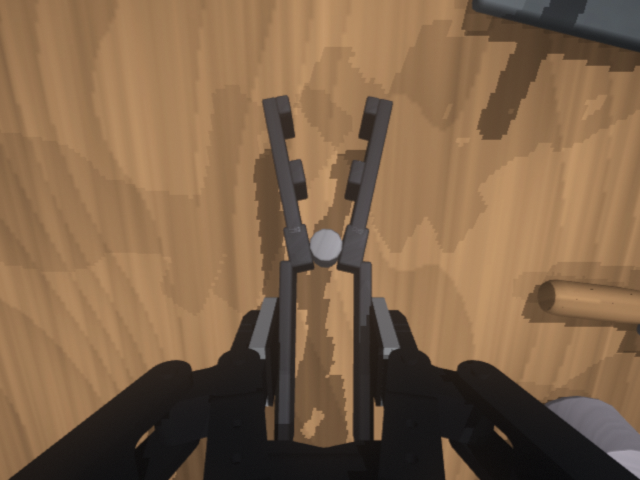

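```bash
python3 -m jog '[0,0,10,0,28, 0,0,18,0,28, 0,0,24,0,28, 0,0,30,0,28]'
python3 - <<'E'
from h import *
shift([])
E
python3 -m jog '[0,0,4,0,28, 0,0,8,0,28, 0,0,8,0,28, 0,0,8,0,40, 0,0,8,0,55, 0,0,8,0,70, 0,0,8,0,85, 0,0,8,0,85, 0,0,8,0,85, 0,0,12,0,85]'
python3 - <<'E'
from h import *
n='wrist';P=camera_params(n);im,d=get_image(n);cv2.imwrite(f'pics/{n}30.png',im);shift([])
W=cloud(n,d,P)
for v in range(20,440,30):
  r=W[v,230:420];k=r[(r[:,2]>15)&(r[:,2]<110)];print(v,len(k),k.mean(0).round(1),k[:,0].min().round(1),k[:,0].max().round(1)) if len(k) else 0
E
```

```text
clock: 30.02
eef_pos: [443.8, -22.2, 209.4]
tool_rot: [3.137, 0.004, 1.576]
force: [0.7, -5.3, 8.0]
width: 33.1
t 30.02 tcp [443.8 -22.2 209.4] rot [179.76   0.23  90.32] F [ 0.7 -5.3  8. ] w 33.1
clock: 30.85
eef_pos: [442.7, -20.0, 196.9]
tool_rot: [3.141, 0.0, 1.579]
force: [-0.2, 0.2, 0.4]
width: 84.9
t 30.9 tcp [442.6 -20.  196.2] rot [-1.7999e+02  1.0000e-02  9.0480e+01] F [ 0.4  0.3 -1.1] w 85.4
110 65 [440.9  60.5  26.1] 427.7 454.1
140 37 [440.8  50.6  25.7] 427.8 454.1
170 36 [441.   40.2  25.5] 427.9 454.1
200 61 [440.9  29.4  25.9] 427.6 454.2
230 36 [441.2  17.9  25.6] 427.7 454.6
260 77 [441.2   5.9  25.5] 426.4 455.7
290 26 [441.3  -6.5  26. ] 422.3 460.5
320 25 [442.1 -19.9  25.9] 419.5 463.6
350 27 [442.3 -33.9  25.9] 415.9 467.1
380 26 [441.4 -48.7  26. ] 412.6 470.1
410 26 [441.5 -64.3  26.1] 409.4 473.7
```

View pics/wrist30.png

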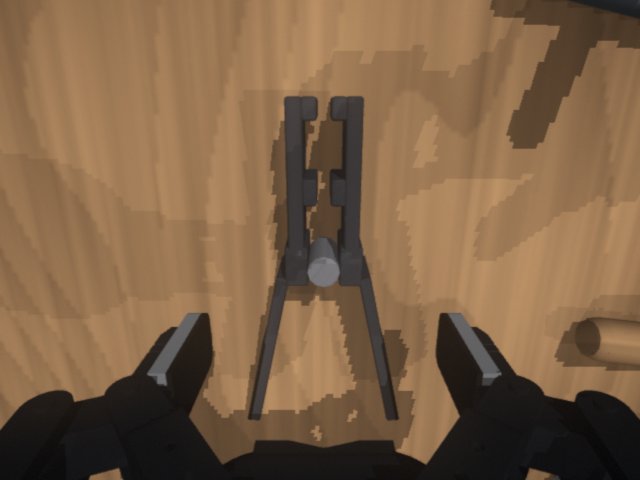

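```bash
python3 -m jog '[-11.5,-1,8,0,80, -11.5,-1,18.5,0,70, -11.5,-1,18.5,0,62, -11.5,-1,18.5,0,54, -11.5,-1,18.5,0,46, -11.5,-1,18.5,0,38, -11.5,-1,18.5,0,28, -11.5,-1,18.5,0,28, -11.5,-1,18.5,0,28, -11.5,-1,5,0,28, -11.5,-1,-11,0,28, -11.5,-1,-11,0,28, -11.5,-1,-11,0,28]'
python3 - <<'E'
from h import *
n='wrist';P=camera_params(n);im,d=get_image(n);cv2.imwrite(f'pics/{n}31.png',im);shift([])
W=cloud(n,d,P)
print('L',W[100:400:20,285,2].round(1))
for v in range(212,280,8):print(v,W[v,325].round(1))
E
```

```text
clock: 31.98
eef_pos: [442.0, -31.1, 208.3]
tool_rot: [3.14, 0.0, 1.58]
force: [-0.6, -1.0, -0.7]
width: 33.5
t 32.03 tcp [441.8 -31.1 207.8] rot [179.96  -0.    90.52] F [-0.9 -0.1 -2.2] w 33.6
L [ 0.8  0.7 44.7 55.1 54.5 55.3 54.3 54.7 53.6 55.1 54.8 53.3 54.8 54.2
 54.7]
212 [441.3  12.5  32.4]
220 [441.2  12.5  43.4]
228 [441.2  12.5  53.2]
236 [441.2  10.1  54.3]
244 [441.2   7.5  54.9]
252 [441.3   4.4  54. ]
260 [441.3   2.1  55.3]
268 [441.7 -24.1   0. ]
276 [ 4.417e+02 -2.840e+01 -1.000e-01]
```

View pics/wrist31.png

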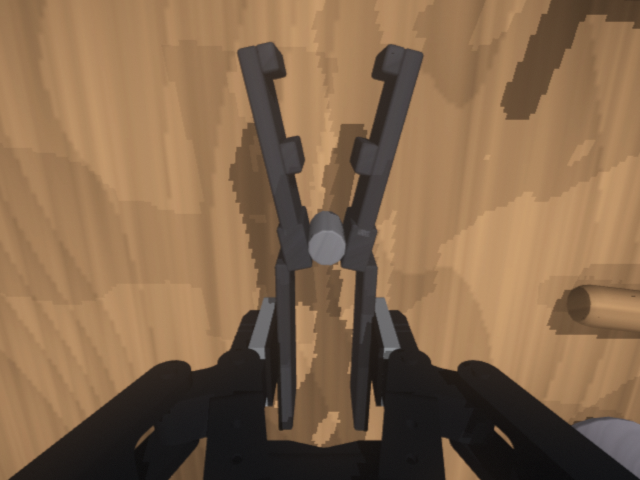

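```bash
python3 -m jog '[0,40,0,0,28, 10,80,0,0,28, 25,112,0,0,28, 40,119,0,0,28, 40,119,0,0,28, 53,119,0,0,28, 66,119,0,0,28, 78,119,0,0,28, 87,119,0,0,28, 90.5,119,0,0,28, 90.5,119,4,0,28, 90.5,119,4,0,28, 90.5,119,4,0,28]'
python3 - <<'E'
from h import *
n='wrist';P=camera_params(n);im,d=get_image(n);cv2.imwrite(f'pics/{n}32.png',im);shift([])
W=cloud(n,d,P)
for v in range(228,264,8):print(v,W[v,326].round(1))
print([(v,W[v,326].round(1).tolist()) for v in range(4,150,8)])
E
```

```text
clock: 33.12
eef_pos: [559.8, 59.0, 203.6]
tool_rot: [-3.141, 0.001, 1.578]
force: [-0.0, 0.2, -1.2]
width: 33.6
t 33.17 tcp [559.9  58.9 203.7] rot [-1.800e+02  4.000e-02  9.038e+01] F [ 0.5 -0.1 -2.1] w 33.3
228 [559.1 102.5  48.1]
236 [559.1 100.5  50.5]
244 [559.1  97.4  49.7]
252 [559.1  94.8  50. ]
260 [559.2  91.7  49.4]
[(4, [558.7, 175.2, 12.3]), (12, [558.7, 172.7, 12.3]), (20, [558.8, 170.2, 11.8]), (28, [558.5, 151.0, 111.9]), (36, [558.5, 149.8, 113.5]), (44, [558.5, 148.7, 114.2]), (52, [558.5, 147.6, 115.3]), (60, [558.5, 146.6, 115.6]), (68, [558.5, 145.6, 115.5]), (76, [558.6, 144.7, 114.7]), (84, [558.6, 143.6, 115.4]), (92, [558.6, 142.6, 114.7]), (100, [558.6, 141.6, 115.4]), (108, [558.6, 140.5, 115.9]), (116, [558.6, 139.5, 116.5]), (124, [558.6, 138.3, 113.9]), (132, [558.6, 137.1, 111.7]), (140, [559.1, 127.9, 12.2]), (148, [559.1, 124.9, 13.2])]
```

View pics/wrist32.png

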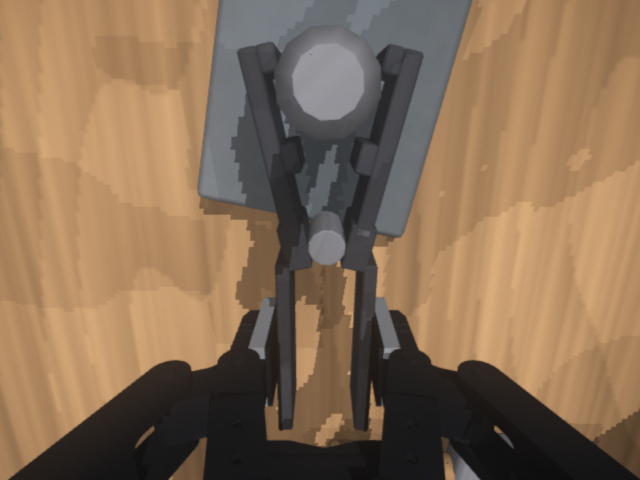

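```bash
python3 -m jog '[0.8,0,0,0,28, 0.8,0,0,0,28, 0.8,0,0,0,34, 0.8,0,0,0,35, 0.8,0,0,0,36, 0.8,0,0,0,36.5, 0.8,0,0,0,37, 0.8,0,0,0,37.5, 0.8,0,0,0,38, 0.8,0,0,0,38.5, 0.8,0,0,0,39, 0.8,0,0,0,39.5]'
python3 - <<'E'
from h import *
n='wrist';P=camera_params(n);im,d=get_image(n);cv2.imwrite(f'pics/{n}33.png',im);shift([])
W=cloud(n,d,P)
for v in range(228,264,8):print(v,W[v,326].round(1))
for v in (60,90,120,180,210,280,300,400):
  r=W[v,230:420];k=r[(r[:,2]>20)&(r[:,2]<70)];print(v,len(k),k.mean(0).round(1),k[:,0].min().round(1),k[:,0].max().round(1)) if len(k) else 0
E
```

```text
clock: 34.17
eef_pos: [559.9, 60.6, 203.7]
tool_rot: [-3.142, 0.0, 1.579]
force: [-0.3, 0.1, -2.2]
width: 39.4
t 34.22 tcp [559.9  60.6 203.7] rot [180.    -0.    90.46] F [-1.3 -0.1 -2.1] w 39.6
228 [559.3 103.3  45.3]
236 [559.3 101.9  49.6]
244 [559.3  99.1  49.8]
252 [559.3  96.5  50.3]
260 [559.3  93.7  50.3]
60 77 [561.  155.   48.5] 536.6 583.1
90 44 [562.  146.9  48.2] 538.1 581.5
120 44 [560.9 138.4  48.6] 539.0 580.1
180 53 [559.6 119.7  46. ] 542.2 576.7
210 60 [559.6 109.1  43.5] 543.7 575.0
280 39 [559.4  84.8  46.8] 541.4 576.9
300 71 [558.4  75.   42.9] 532.3 584.8
400 52 [559.3  41.1  55.5] 537.1 580.7
```

View pics/wrist33.png

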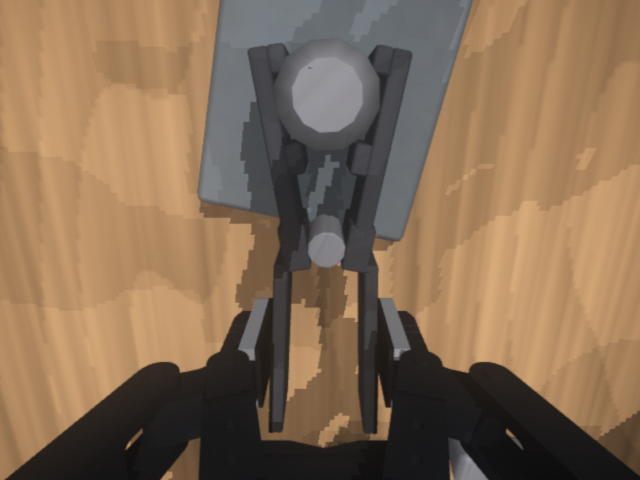

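```bash
python3 -m jog '[0,0,2,0,39.5, 0,0,4,0,39.5, 0,0,5,0,39.5, 0,0,5,0,40, 0,0,5,0,40.5, 0,0,5,0,41, 0,0,5,0,41.5, 0,0,5,0,42]'
python3 - <<'E'
from h import *
n='wrist';P=camera_params(n);im,d=get_image(n);cv2.imwrite(f'pics/{n}34.png',im);shift([])
W=cloud(n,d,P)
for v in range(228,264,8):print(v,W[v,326].round(1))
for v in (60,90,120,180,210,280,300,400):
  r=W[v,230:420];k=r[(r[:,2]>20)&(r[:,2]<70)];print(v,len(k),k.mean(0).round(1),np.percentile(k[:,2],90).round(1),k[:,0].min().round(1),k[:,0].max().round(1)) if len(k) else 0
E
```

```text
clock: 34.88
eef_pos: [560.0, 60.6, 198.7]
tool_rot: [3.141, 0.0, 1.579]
force: [-0.4, -0.5, -0.3]
width: 42.0
t 34.93 tcp [559.9  60.6 198.7] rot [180.    -0.    90.46] F [-0.5  0.3 -2.2] w 42.1
228 [559.3 102.8  38.8]
236 [559.3 102.   45.2]
244 [558.5 142.5 168. ]
252 [559.4  96.3  44.9]
260 [559.4  93.8  45.7]
60 54 [561.3 155.   43.9] 44.8 538.1 581.4
90 25 [563.1 146.9  44.2] 44.8 539.4 580.0
120 26 [562.  138.4  44.5] 45.4 540.4 578.9
180 52 [559.9 119.7  41.3] 45.4 542.9 576.2
210 59 [559.4 109.2  39.1] 45.6 543.9 574.7
280 38 [559.8  85.2  42.7] 45.9 541.0 577.1
300 73 [558.4  74.9  37.8] 45.9 531.3 585.9
400 52 [558.6  41.4  50.9] 65.0 536.2 581.5
```

View pics/wrist34.png

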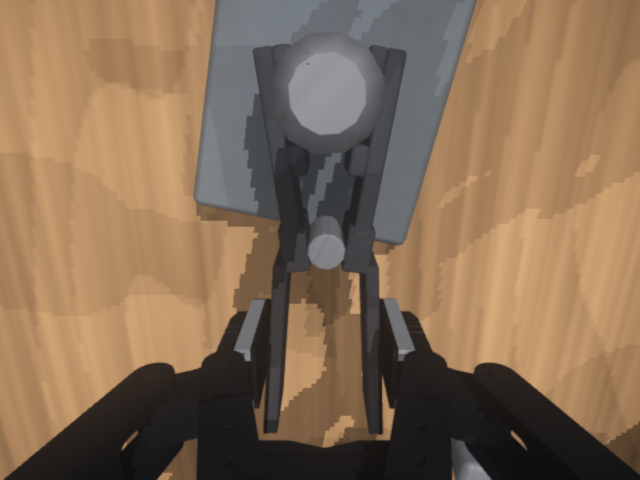

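```bash
python3 -m jog '[0,0,0,0,42.5, 0,0,0,0,43, 0,0,0,0,43.5, 0,0,0,0,44, 0,0,0,0,44.5, 0,0,0,0,45, 0,0,0,0,45.5, 0,0,0,0,46, 0,0,0,0,46.5, 0,0,0,0,47, 0,0,0,0,47.5, 0,0,0,0,48]'
python3 - <<'E'
from h import *
n='wrist';P=camera_params(n);im,d=get_image(n);cv2.imwrite(f'pics/{n}35.png',im);shift([])
W=cloud(n,d,P)
for v in range(228,264,8):print(v,W[v,326].round(1))
for v in (60,90,120,180,210,280,300,400):
  r=W[v,230:420];k=r[(r[:,2]>20)&(r[:,2]<70)];print(v,len(k),k.mean(0).round(1),np.percentile(k[:,2],90).round(1),k[:,0].min().round(1),k[:,0].max().round(1)) if len(k) else 0
E
```

```text
clock: 35.93
eef_pos: [559.9, 60.6, 198.7]
tool_rot: [3.142, -0.0, 1.579]
force: [0.4, 0.0, -0.9]
width: 47.8
t 35.98 tcp [559.9  60.6 198.7] rot [-180.     -0.     90.45] F [ 0.3  0.2 -1.1] w 48.4
228 [559.3 100.9  32.4]
236 [559.3 101.2  42.7]
244 [559.3  99.4  45.5]
252 [559.3  96.5  45.2]
260 [559.3  94.1  46.5]
60 28 [561.5 154.9  44.1] 44.9 541.9 577.5
90 4 [567.7 146.9  43.5] 44.2 542.0 576.6
120 9 [561.  138.4  44.3] 45.2 542.8 575.9
180 50 [559.6 120.   42.8] 45.6 544.2 574.5
210 48 [559.5 110.1  42.5] 46.0 544.7 573.7
280 36 [559.8  85.8  43.9] 46.8 540.4 577.7
300 71 [558.9  75.1  38.2] 46.8 528.4 589.0
400 49 [559.1  41.9  51.3] 65.9 532.9 584.3
```

View pics/wrist35.png

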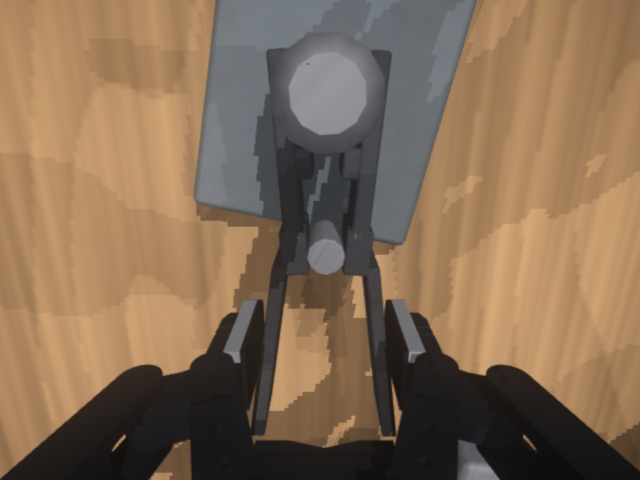

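Level on the collar, with the jaws closing round the post. I'll finish the release.

```bash
python3 -m jog '[0,0,0,0,48.5, 0,0,0,0,49, 0,0,0,0,49.5, 0,0,0,0,50, 0,0,0,0,50.5, 0,0,0,0,51, 0,0,0,0,52, 0,0,0,0,53, 0,0,0,0,55, 0,0,0,0,58, 0,0,0,0,65, 0,0,0,0,75, 0,0,0,0,85, 0,0,0,0,85]'
python3 - <<'E'
from h import *
n='wrist';P=camera_params(n);im,d=get_image(n);cv2.imwrite(f'pics/{n}36.png',im);shift([])
W=cloud(n,d,P)
for v in range(228,264,8):print(v,W[v,326].round(1))
for v in (60,90,120,180,210,280,300,400):
  r=W[v,230:420];k=r[(r[:,2]>20)&(r[:,2]<70)];print(v,len(k),k.mean(0).round(1),np.percentile(k[:,2],90).round(1),k[:,0].min().round(1),k[:,0].max().round(1)) if len(k) else 0
E
```

```text
clock: 37.15
eef_pos: [560.0, 60.3, 198.8]
tool_rot: [3.141, 0.0, 1.578]
force: [-0.4, 0.3, -0.7]
width: 85.0
t 37.2 tcp [560.   60.4 198.7] rot [1.7999e+02 1.0000e-02 9.0440e+01] F [ 0.5 -1.1  0.5] w 85.0
228 [559.4 101.6  35.7]
236 [559.4 101.1  43.1]
244 [559.4  98.1  42.5]
252 [559.4  95.3  42.8]
260 [559.4  92.3  42.6]
180 45 [558.9 119.6  41.8] 44.4 545.2 572.2
210 52 [558.6 108.9  38.7] 44.0 545.3 571.9
280 30 [559.9  84.8  42.4] 43.3 539.0 578.8
300 31 [558.   76.4  41.1] 43.0 537.2 580.1
400 30 [558.8  32.6  41. ] 41.9 527.7 589.9
```

View pics/wrist36.png

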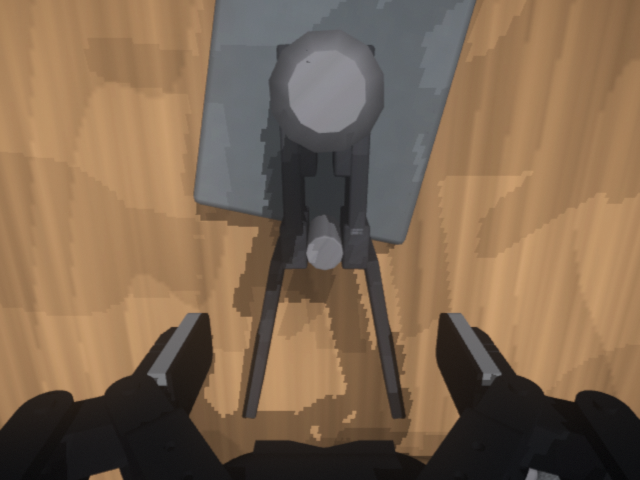

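The clip is round the post, level and released: pin to post 46 mm, heights 42 to 44 mm. Now the casting.

```bash
python3 -m jog '[0,0,-30,0,85, 0,0,-70,0,85, 0,0,-100,0,85, -40,0,-101,3,85, -80,5,-101,9,85, -120,10,-101,15,85, -160,15,-101,18.9,85, -200,15,-101,18.9,85, -235,15,-101,18.9,85, -256,15,-101,18.9,85, -256,15,-101,18.9,85, -256,15,-101,18.9,85, -256,15,-101,18.9,85]'
python3 - <<'E'
from h import *
shift([])
n='wrist';P=camera_params(n);im,d=get_image(n);cv2.imwrite(f'pics/{n}37.png',im);shift([]);np.savez('/tmp/w37',K=P['K'],T=P['T'],d=d)
W=cloud(n,d,P).reshape(-1,3)
s=W[(abs(W[:,2]-46)<4)&(np.hypot(W[:,0]-594,W[:,1]+145)<60)];print('head',len(s),((s.max(0)+s.min(0))/2).round(1),s.mean(0).round(1))
im,d=get_image('side');u,v=proj('side',(556,100,60)).astype(int);cv2.imwrite('pics/side37z.png',cv2.resize(im[v-60:v+60,u-80:u+80],None,fx=5,fy=5,interpolation=2))
E
```

```text
clock: 38.28
eef_pos: [577.0, -194.3, 299.3]
tool_rot: [-3.141, -0.001, 1.249]
force: [0.6, 0.8, -0.7]
width: 84.9
t 38.28 tcp [ 577.  -194.3  299.3] rot [-1.7994e+02 -8.0000e-02  7.1590e+01] F [ 0.6  0.8 -0.7] w 84.9
t 38.33 tcp [ 577.2 -193.7  299.3] rot [-1.7994e+02 -8.0000e-02  7.1650e+01] F [-0.2  0.3 -0.4] w 84.7
head 11735 [ 598.8 -141.9   46.1] [ 599.2 -140.8   46.1]
```

View pics/wrist37.png

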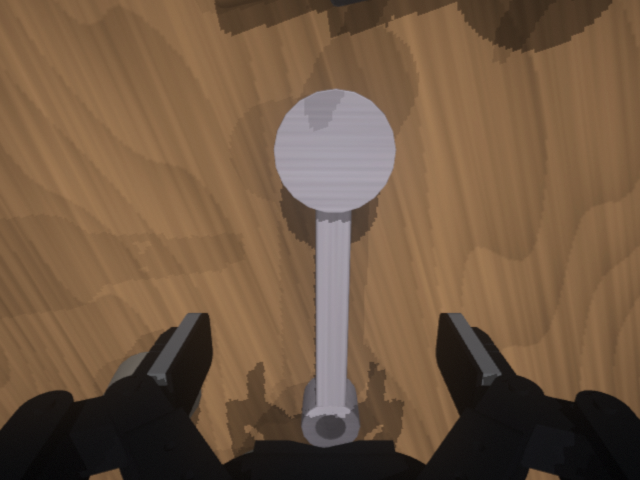

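View pics/side37z.png

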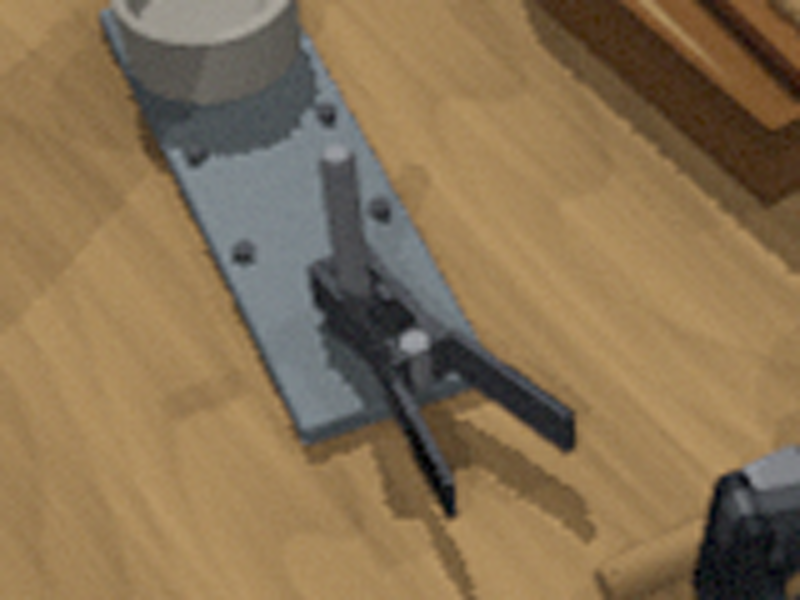

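```bash
python3 -m jog '[-1.8,4,40,0,85, -1.8,4,80,0,85, -1.8,4,108,0,85, -1.8,4,118,0,85, -1.8,4,118,0,70, -1.8,4,118,0,55, -1.8,4,118,0,40, -1.8,4,118,0,28, -1.8,4,118,0,15, -1.8,4,118,0,10, -1.8,4,118,0,10, -1.8,4,118,0,10, -1.8,4,118,0,10]'
python3 - <<'E'
from h import *
shift([])
n='wrist';P=camera_params(n);im,d=get_image(n);cv2.imwrite(f'pics/{n}38.png',im)
E
```

```text
clock: 39.47
eef_pos: [580.9, -198.6, 183.5]
tool_rot: [3.139, -0.0, 1.249]
force: [0.5, 1.1, 5.4]
width: 20.7
t 39.47 tcp [ 580.9 -198.6  183.5] rot [ 1.7984e+02 -3.0000e-02  7.1550e+01] F [0.5 1.1 5.4] w 20.7
```

View pics/wrist38.png

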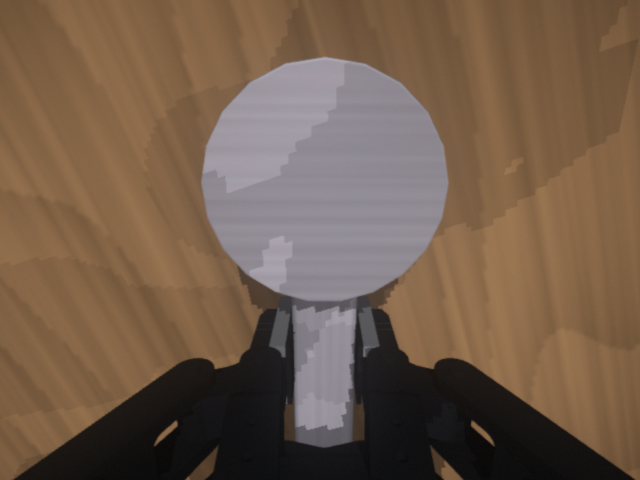

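```bash
python3 -m jog '[0,0,-8,0,10, 0,0,-25,0,10, 0,0,-60,0,10, 0,0,-60,0,10, 0,0,-60,0,10, 0,0,-60,0,10, 0,0,-60,0,10]'
python3 - <<'E'
from h import *
s=read_state();shift([])
n='wrist';P=camera_params(n);im,d=get_image(n);cv2.imwrite(f'pics/{n}39.png',im)
W=cloud(n,d,P);q=W[40:300,180:470].reshape(-1,3);z0=np.median(q[q[:,2]>80][:,2]);k=q[abs(q[:,2]-z0)<15]
A=np.c_[k[:,:2]-k[:,:2].mean(0),np.ones(len(k))];print('plane',np.linalg.lstsq(A,k[:,2],rcond=None)[0])
c=(k.max(0)+k.min(0))/2;t=np.radians(71.5);h=np.array([np.cos(t),np.sin(t)]);r=k[:,:2]-s['eef_pos'][:2];a=r@h;b=r@np.array([h[1],-h[0]])
print('head center fwd',(a.max()+a.min())/2,'lat',(b.max()+b.min())/2,'ext',np.ptp(a),np.ptp(b),'z',z0)
E
```

```text
clock: 40.1
eef_pos: [579.4, -197.3, 239.9]
tool_rot: [-3.138, -0.001, 1.249]
force: [0.2, 1.2, -7.5]
width: 20.9
t 40.1 tcp [ 579.4 -197.3  239.9] rot [-1.7979e+02 -6.0000e-02  7.1570e+01] F [ 0.2  1.2 -7.5] w 20.9
plane [-5.19770086e-03  4.30950417e-03  1.02513174e+02]
head center fwd 56.841342569404446 lat -1.6518818681747263 ext 72.82063046264898 67.7638469339094 z 102.52425989450816
```

View pics/wrist39.png

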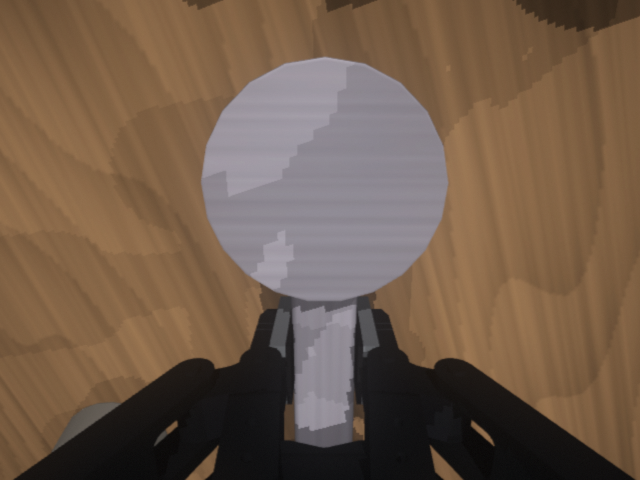

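```bash
python3 -m jog '[0,0,-20,0,10, 0,0,-50,0,10, 0,0,-80,0,10, 10,-3,-89,0,10, 35,-11,-89,0,10, 67,-21,-89,0,10, 100,-31.5,-89,-1,10, 133,-42,-89,-2,10, 167,-52.5,-89,-3,10, 200,-63,-89,-4,10, 233,-73.5,-89,-5,10, 267,-84,-89,-6,10, 300,-94.5,-89,-6.9,10, 333,-105,-89,-6.9,10, 367,-115.5,-89,-6.9,10, 400,-126,-89,-6.9,10, 430,-135.5,-89,-6.9,10, 450,-142,-89,-6.9,10, 459.7,-145,-89,-6.9,10, 459.7,-145,-89,-6.9,10]'
python3 -m jog '[0,0,0,0,10, 0,0,0,0,10, 0,0,0,0,10, 0,0,0,0,10]'
python3 - <<'E'
from h import *
shift([(587.2,284.6,328.5)],78.5)
for n in('side','top','wrist'):
    P=camera_params(n);im,d=get_image(n);cv2.imwrite(f'pics/{n}40.png',im);np.savez(f'/tmp/{n}40',K=P['K'],T=P['T'],d=d)
    if n=='side':cv2.imwrite('pics/side40z.png',cv2.resize(im[60:300,100:370],None,fx=2.5,fy=2.5,interpolation=2))
E
```

```text
clock: 41.82
eef_pos: [586.4, 288.3, 328.1]
tool_rot: [-3.138, -0.001, 1.375]
force: [-0.1, 1.4, -8.2]
width: 21.0
clock: 42.15
eef_pos: [588.4, 281.9, 330.8]
tool_rot: [3.142, 0.001, 1.366]
force: [-0.6, -1.0, -7.3]
width: 20.8
t 42.15 tcp [588.4 281.9 330.8] rot [1.800e+02 3.000e-02 7.829e+01] F [-0.6 -1.  -7.3] w 20.8
(587.2, 284.6, 328.5) [ 2.4 -1.7  2.3]
turn -0.21
```

View pics/side40z.png

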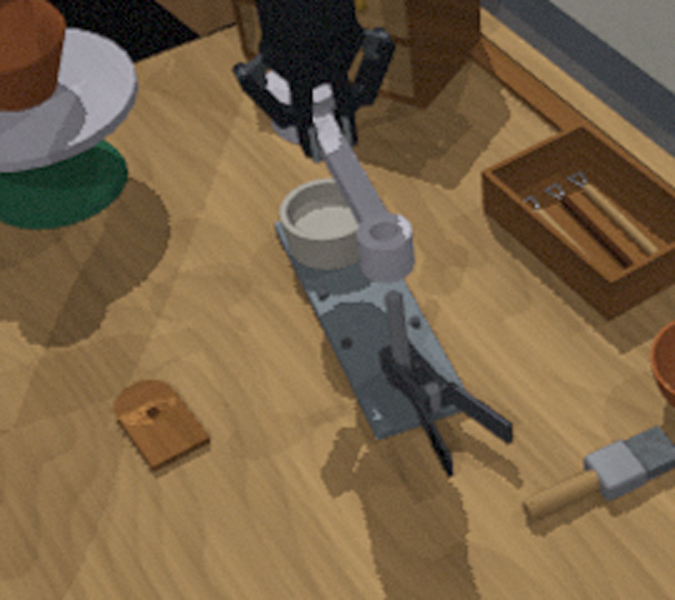

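View pics/wrist40.png

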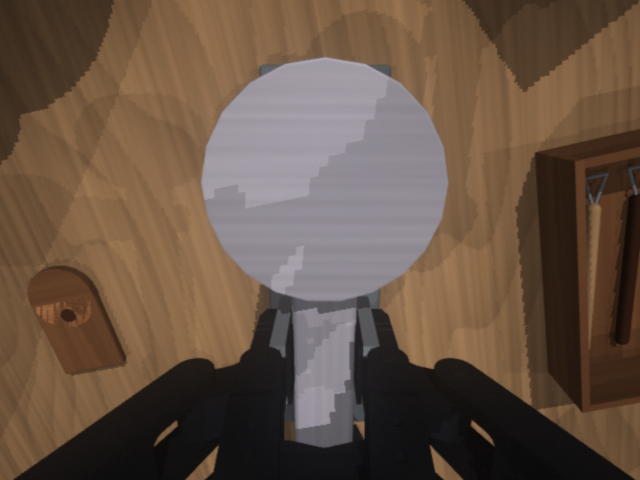

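View pics/top40.png

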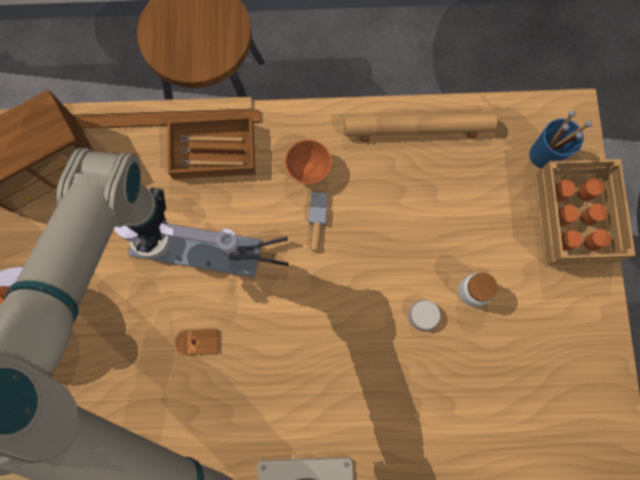

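In the side zoom the eye is at (387,232), above the post at (398,320), and in the top view it's at (227,241). I'll compute the offset from the post with each camera.

Run:
```python
from h import *
shift([])
im=cv2.imread('pics/top40.png');cv2.imwrite('pics/topz40.png',cv2.resize(im[215:275,190:290],None,fx=8,fy=8,interpolation=2))
zt=330.8-183.4+36
print('eye side',at('side',(254.8,152.8),zt).round(1),'top',at('top',(227,241),zt).round(1),'post 556.3,141')
for n in('side','top'):
    d=np.load(f'/tmp/{n}40.npz')['d'];W=cloud(n,d).reshape(-1,3)
    k=W[(abs(W[:,2]-zt)<6)&(np.hypot(W[:,0]-556,W[:,1]-141)<45)];k=k[(k[:,1]<141+18)];print(n,len(k),k.min(0).round(1),k.max(0).round(1))
    for y in range(150,260,20):
        q=W[(abs(W[:,1]-y)<8)&(abs(W[:,0]-570)<35)&(W[:,2]>165)&(W[:,2]<200)]
        if len(q):print(y,np.median(q,0).round(1))
```

```text
t 42.3 tcp [588.3 282.9 330.8] rot [-1.800e+02 -1.000e-02  7.837e+01] F [-0.7  0.4 -6.7] w 20.8
eye side [556.9 138.3 183.4] top [552.2 140.3 183.4] post 556.3,141
side 202 [534.  121.7 177.6] [577.2 158.9 185.1]
150 [560.5 153.  179.9]
170 [560.  170.4 181.4]
190 [563.9 189.6 180.7]
210 [566.8 209.4 180.9]
230 [571.4 229.9 180.7]
250 [575.8 249.4 180.8]
top 231 [534.7 121.8 177.4] [578.7 159.  188.3]
150 [559.3 150.8 181.9]
170 [560.3 169.5 181.6]
190 [564.8 190.7 182.4]
210 [569.1 210.1 182.1]
230 [572.9 230.1 181.8]
250 [577.4 250.  182.5]
```

View pics/topz40.png

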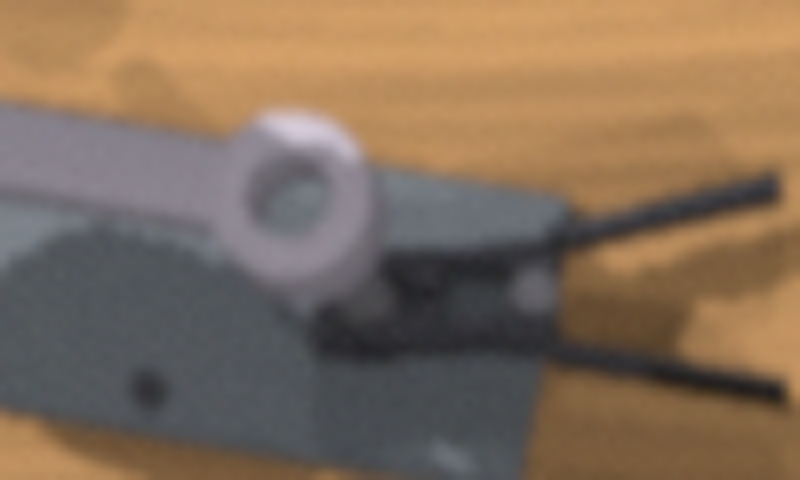

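```bash
python3 -m jog '[0,0,0,0,10, 0,0,0,0,10, 0,0,0,0,10, 0,0,0,0,10, 0,0,0,0,10, 0,0,0,0,10, 0,0,0,0,10, 0,0,0,0,10]'
python3 - <<'E'
from h import *
s=read_state();print(np.abs(s['qd']).max());shift([])
im,d=get_image('side');cv2.imwrite('pics/side41z.png',cv2.resize(im[60:300,100:370],None,fx=2.5,fy=2.5,interpolation=2))
W=cloud('side',d).reshape(-1,3);k=W[(abs(W[:,2]-183)<7)&(np.hypot(W[:,0]-556,W[:,1]-141)<45)&(W[:,1]<159)];print(k.min(0),k.max(0))
E
```

```text
clock: 42.97
eef_pos: [588.1, 283.7, 330.7]
tool_rot: [-3.142, 0.0, 1.369]
force: [0.5, 1.4, -7.3]
width: 20.8
0.0009773508766251888
t 42.97 tcp [588.1 283.7 330.7] rot [-180.      0.     78.46] F [ 0.5  1.4 -7.3] w 20.8
[534.39030592 123.05347721 176.05865398] [577.33437132 158.82099592 183.61365925]
```

View pics/side41z.png

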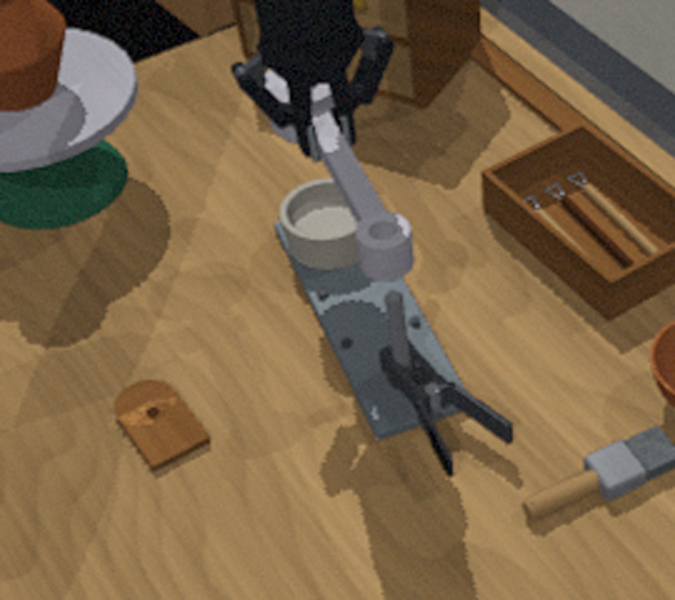

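The casting is still and level, the eye is over the post and the clip is seated, so I'm handing in.

```bash
python3 -c "
from cell import *
print(finish_job())"
```

```text
the job is handed in; nothing more can be done
None
```

I clipped the stop clip round the post and let go. Then I lifted the arm by its balance point and handed the job in at 43 s (limit 61 s), still holding it level over the stand. No verdict came back, so these are my own measurements.

**Clip:** The first four tries failed. The clip dropped or tipped as the fingers opened, and was left either pinching the post with its jaw tips or caught on the collar at the foot. Each time I picked it up again and re-levelled it on the table. What worked was gripping it nearer its pin, letting it rest on the collar and opening the fingers slowly.
- The pin is about 46 mm from the post's axis, as it should be when seated.
- Its tilt was about 0.03 rad, and it sits just above the collar, with the clip's mouth at about 31 mm.
- The fingers are clear of it. I couldn't measure how hard it presses on the post, but it held its place after release.

**Arm:**
- **Grip:** The head's centre measured about 57 mm ahead of the grasp point (56 at the balance point).
- **Level:** Tilt was about 0.01 rad after the lift, and the bar was still level over the stand.
- **Position:** The eye is within about 3–5 mm of the post's axis, and its underside is at about 147 mm, 32 mm above the post's top. The head should be over the mould, judging by the arm's length and heading; I didn't measure it directly there.
- **Motion:** The robot was at rest when I handed in.

**Where the checks disagreed:** The wrist camera and the fixed cameras differed by about 3 mm. The side and top pixel readings of the eye differed by about 5 mm. All of this is inside the 15 mm limit.

**Bystanders:** They looked unmoved in the last pictures, but I didn't measure them.

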